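# Close the casting mould and snap its draw latch

### The job

Close the two-part casting mould: slide its loose half (blue-backed) fully home against the fixed half, then swing the latch's wire loop over by its red tab and hook its bar down behind the brass keeper, and last press the red-ended lever down over centre until it lies fully flat and the latch holds the mould shut. Leave everything else on the bench where it is.

Things in the scene. Friction and masses are not known exactly. Their poses are not given: they have to be found in the camera images.
- mould: Two-part aluminium mould bolted to the bench on a steel base plate 330 x 150 x 15 mm. Origin: on the bench under the parting line (front face of the fixed half), mid-width. z up; x along the slide, from fixed to loose half; y across. The whole latch lies in the plane y = 0. Fixed half: block x -130 to 0 mm, 100 mm wide, top 65 mm above the bench; latch lever and loop stand on it.
- half (a joint): Opening of the loose mould half, m: 0 = fully home against the fixed half, at most 0.060. It slides along the mould's x with about 3 N of friction and stays where it is left. Block 90 mm (x) x 100 mm (y), top 65 mm above the bench, about 1 kg; its outer face and top edge are blue, the keeper stands on its top.
- half_back (a point): Centre of the loose half's blue outer face, 40 mm above the bench. Push here towards the mould's -x to close the mould.
- lever (a joint): Angle of the latch lever, rad: 0 = flat (latched), pointing to the mould's -x; 1.57 upright; at most 2.7, leaning towards the keeper. Stiff pivot (0.09 N m): stays where left. Steel bar 26 mm wide with a red end grip 34 x 30 x 10 mm; ends 90 mm from the pivot. Loop hooked: below about 1.1 rad it resists (under 5 N at the grip) and springs back if let go early; below about 0.35 it snaps flat and stays.
- lever_grip (a point): Middle of the upper face of the lever's red grip: with the lever flat, 73 mm to the mould's -x of the pivot and 10 mm above it (95 mm above the bench). Press here.
- lever_pivot (a point): Axis of the lever (along the mould's y), at x = -40 mm of the mould, 85 mm above the bench.
- loop (a joint): Angle of the wire loop on the lever, rad. The loop's slope above the mould's +x is this minus the lever's value: 0 = level, pointing over the keeper; 1.57 = upright. Swings freely, falls by its weight; stop at 2.45: at the start it is folded back on this stop. Its pin on the lever is, lever flat, 16.3 mm to -x of and 7.6 mm below the lever pivot, and turns with the lever (lever up: pin nearer the keeper).
- loop_bar (a point): Middle of the loop's end bar (8 mm round, 48 mm long, along the mould's y), 95 mm from the loop's pin. The two side wires, 24 mm either side of the middle, pass either side of the keeper. This bar goes down behind the keeper.
- loop_tab (a point): Middle of the loop's red pull tab, to grip it by: 10 mm thick along the mould's y, 16 mm deep, 34 mm long. It sticks out beyond the end bar, bent 50 degrees up from the loop's plane; this point is 24 mm out from the bar's middle. Gripped across its thickness it can turn about the mould's y in the fingers.
- keeper_seat (a point): Where the bar's middle rests when hooked, 81 mm above the bench; on the loose half, mould's axes. Keeper: brass hook 26 mm wide (y); the bar bears on its post's +x face. The post is 13 mm thick, its lip ends 2 mm to +x of this point, lip underside 7 mm and top 13 mm above it. Lower the bar 8 to 16 mm to +x of this point onto the steel foot (top 4 mm below it, 20 mm long); the keeper gives 2 to 5 mm.
- hammer: Hammer lying on the bench, 220 mm long; leave it alone.
- spanner: Steel spanner lying beside the mould, 180 mm long; leave it alone.
- bird: Cast brass bird on a round foot, 130 mm tall; leave it alone.
- bowl: Copper bowl, 110 mm across, 50 mm tall; leave it alone.
- wax_jar: Closed jar, 72 mm across, 85 mm tall; leave it alone.
- stake_rod: Dark steel rod beside the mould, 220 mm long, 16 mm thick; leave it alone.
- tray: Brass plate, 170 mm across; leave it alone.
- cup: Copper cup, 72 mm across, 80 mm tall; leave it alone.

How it is judged:
By the outcome, as a careful person would: the job done as asked, in the order asked, and still so for the second after the job is handed in, with the robot touching nothing.
It also fails if it takes over 70 s, if anything falls off the work surface, if the arm or the gripper's body presses on something with over 40 N, if the wrist force passes 120 N, or if a joint passes its speed limit or range.

### The arm

A 7-joint arm with a two-finger parallel gripper is mounted at the origin on the work surface. World frame = base frame: x ahead of the robot, y to its left, z up, the work surface at z = 0. Lengths are in m, angles in rad, forces in N, time in s.
With the tool pointing down it reaches from about 0.4 to 0.85 m from the base axis. Payload 4.5 kg.
Tool frame: the origin (TCP) lies on the centre line of the jaws, within the pads' length; the fingertips stand 11 mm ahead of it and the grasp point (between the pads) lies 8 mm behind it; z points along the fingers, x is the direction in which the jaws open and shut, and the axes are right-handed (so a half turn about z gives the same grasp; the last joint's range is limited). The gripper opens to 88 mm and grips with 3 to 60 N. Pads are 18 mm wide; open, the fingers measure 123 mm over their backs; the gripper's body (75 mm by 187 mm) begins 45 mm behind the grasp point.
Start: joints at [-1.237, 0.689, -0.195, 1.565, 0.157, 0.902, -0.215], TCP at [0.185, 0.597, 0.25] pointing down, gripper open.
Joint ranges: [-3.01, 3.01], [-0.46, 2.08], [-1.47, 1.51], [0.13, 2.56], [-1, 4.14], [0.04, 2.09], [-2.66, 2.66]. Speed limits (rad/s): [2.57, 2.57, 3.14, 3.14, 3.14, 3.14, 3.14].

### API

Orientations are given as a unit quaternion [x, y, z, w].
In Python, from plant import r, vision, order, nets gives the robot as it stands.
- The arm moves only by the tool send_rows, never from a script. Its argument "series" is a list of rows, each an object with "delta_pos": the shift along the tool's x, y, z in cm, a list of three; "turn": the turn about the tool's z in degrees; "jaw": the closure, from 0 (fully open) to 1 (shut). In form: [{"delta_pos": [x, y, z], "turn": turn, "jaw": jaw}, ...]. A call has 1 to 8 rows; each row is the pose to reach, as a shift and turn from the pose commanded when the call began, along the tool's axes at that moment; what a row does not reach only later rows make up. A row lasts 1/12 s, in which the tool goes at most 41.7 mm and 7.16 degrees, less where a joint would pass 70% of its speed; a pose out of reach is approached as far as the arm can. A call with a gripper value outside its range is refused whole. The fingers move at their own pace and stop on an object; "force" is the grip in N (left out, the last holds). Time passes only in rows, so rows that repeat a pose let the fingers close. It gives the time, the measured TCP pose, the force and the opening at its end, in the units of the state.
- r.get_state(): the state, without advancing time (a new reading comes with each control period).
- vision.snapshot(name): name is "scene" or "top" or "wrist"; returns the picture (384x512x3 uint8, blue, green, red); there is no depth.
- vision.camera_params(name): a dict with "intrinsics" (3x3 intrinsics, pixels), "extrinsics" (4x4, takes a point from world to camera coordinates). Camera axes: x right, y down, z forward; pixel columns grow to the right and rows downward; lengths in m; the calibration is good to about 2 mm. A picture is of the moment at which its call begins: read the wrist's pose just before it. camera_params takes no time and is no camera call; for the wrist camera it gives the pose at the moment of the call.
- order.finish_job(): hands the job in, once; it reports no verdict.
Trained networks look in the newest picture that a camera, given by its name, has taken for a name from the list of things; names that differ only in an ending like _2 or _b are one class to them, and where a whole thing is asked for, a point or a joint stands for the part that bears it (a point fixed in the world has none). Each returns a list of dicts, best first, with "score" (0 to 1); they miss things now and then, are a little off and sometimes report something else, mostly with a low value. They report only what shows in the picture. A call takes as long as a camera call.
- nets.boxes_of(camera, label): "location" ([row, column] as shares, 0 to 1, of the picture: columns of its width, rows of its height, amid what is visible of it).
- nets.trace(camera, label): "region" (384x512 bool, what is visible of it) and "location" ([row, column] as shares, 0 to 1, of the picture: columns of its width, rows of its height, amid what is visible of it).
The state is a dict: "clock": time; "q": joint angles; "qd": joint speeds; "joint_torque": joint torques, N m; "tool_pos": TCP position; "eef_rot": TCP orientation; "contact_force": force on the tool from outside, world axes, zero at the start; "moment": the same for the moment, N m; "opening": opening from 0.0 (shut) to 1.0 (fully open).
Only numpy, scipy, OpenCV 4.12 (cv2) and the standard library are available. Lean on these libraries where they do the work, as an engineer would, in place of code of your own. Each camera call takes 0.05 s, during which the arm holds its last target.

## Working session

There is one attempt and no reset: what is moved stays moved. The work goes in short steps, Python scripts to look and compute and a tool call to move; the robot and the scene stay as the last step left them, time stands still between calls to the robot, and variables do not carry over. Pictures are saved under pics/ and viewed, and the job is handed in when it is done.

Besides the shell and the picture viewer there is one more tool, called after "Call:" by a JSON object that holds its "name" and its "arguments", one argument or row to a line. send_rows: Moves the arm, as the interface text tells. Its arguments: {"type":"object","properties":{"series":{"type":"array"},"force":{"type":"number"}},"required":["series"]}

```bash
ls; mkdir -p pics; python3 - <<'E'
from plant import r, vision, order, nets
import cv2
s=r.get_state()
for k,v in s.items(): print(k,v)
for n in ["scene","top","wrist"]:
    im=vision.snapshot(n); cv2.imwrite(f"pics/{n}0.png",im)
    p=vision.camera_params(n); print(n,p)
E
```

```text
pics
clock 0.0
q [-1.23720524  0.68997619 -0.19453209  1.56632651  0.1573183   0.90249248
 -0.21510394]
qd [ 0.00155893 -0.00015847 -0.00035486  0.00158603 -0.00058163  0.00019863
  0.00126647]
joint_torque [ 5.01236391e-04 -5.27561224e+01 -1.26675177e+00 -1.53433102e+01
 -5.26351773e-02  6.52205534e-03  1.66991385e-04]
tool_pos [0.18443799 0.59653649 0.24892001]
eef_rot [ 8.04742361e-01  5.93623546e-01 -6.85850721e-04  5.88732671e-04]
contact_force [-0.25703024 -0.2586012   0.23697455]
moment [ 0.06325315 -0.0056855   0.01873015]
opening 0.996096096481138
scene {'intrinsics': array([[475.77690841,   0.        , 253.74374722],
       [  0.        , 475.77690841, 186.74984113],
       [  0.        ,   0.        ,   1.        ]]), 'extrinsics': array([[-0.72823548,  0.68528453, -0.00762872,  0.43249821],
       [ 0.40223982,  0.41838519, -0.8143445 , -0.14515546],
       [-0.55486594, -0.59610313, -0.58033167,  1.81403523],
       [ 0.        ,  0.        ,  0.        ,  1.        ]])}
top {'intrinsics': array([[451.61005361,   0.        , 254.58936372],
       [  0.        , 451.61005
[... 164 characters left out ...]
4e-02],
       [-9.86693108e-01, -9.32458206e-03, -1.62326102e-01,
         5.69015168e-01],
       [ 1.62334329e-01, -1.27231942e-04, -9.86735805e-01,
         1.47655045e+00],
       [ 0.00000000e+00,  0.00000000e+00,  0.00000000e+00,
         1.00000000e+00]])}
wrist {'intrinsics': array([[299.79303086,   0.        , 258.74836496],
       [  0.        , 299.79303086, 195.4995595 ],
       [  0.        ,   0.        ,   1.        ]]), 'extrinsics': array([[ 0.29466862,  0.95559732, -0.00204289, -0.62406173],
       [ 0.92158672, -0.2836145 ,  0.26502969, -0.03800228],
       [ 0.25268227, -0.07997863, -0.96423809,  0.38953538],
       [ 0.        ,  0.        ,  0.        ,  1.        ]])}
```

View pics/scene0.png

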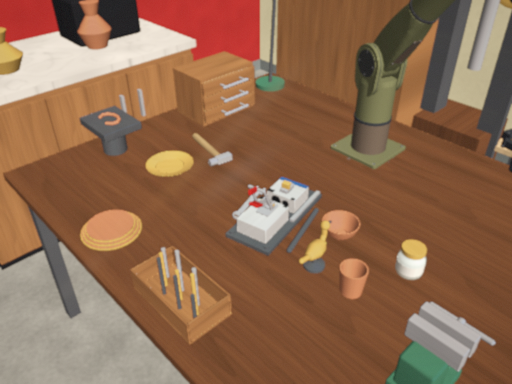

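View pics/top0.png

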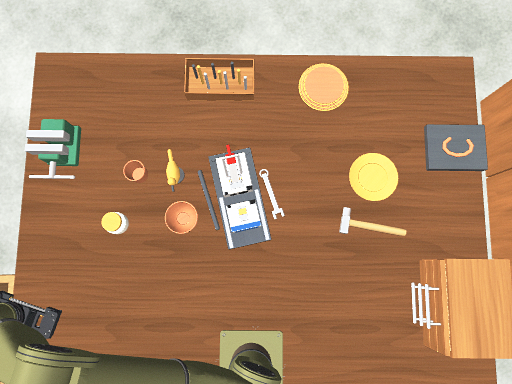

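View pics/wrist0.png

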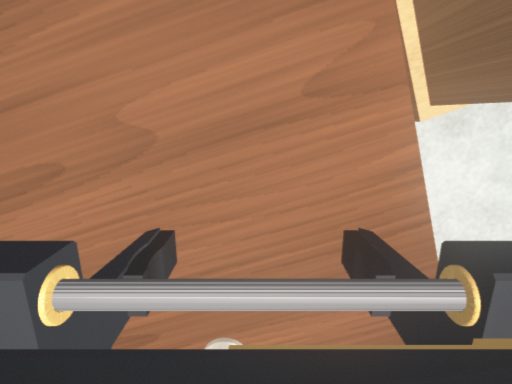

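```bash
cat > h.py <<'E'
import numpy as np, cv2
from plant import r, vision, order, nets
def back(cam,uv,z,P=None):
    P=P or vision.camera_params(cam); K=P["intrinsics"];E=P["extrinsics"];R=E[:3,:3];t=E[:3,3]
    d=R.T@np.linalg.inv(K)@np.array([uv[0],uv[1],1.0]); c=-R.T@t
    return c+d*(z-c[2])/d[2]
def proj(cam,X,P=None):
    P=P or vision.camera_params(cam); X=np.atleast_2d(X); E=P["extrinsics"]
    c=(E[:3,:3]@X.T).T+E[:3,3]; u=(P["intrinsics"]@c.T).T
    return u[:,:2]/u[:,2:]
E
python3 - <<'E'
import cv2
a=cv2.imread("pics/top0.png")[135:260,180:300]; cv2.imwrite("pics/top0z.png",cv2.resize(a,None,fx=4.6,fy=4.6,interpolation=cv2.INTER_CUBIC))
a=cv2.imread("pics/scene0.png")[165:260,215:335]; cv2.imwrite("pics/scene0z.png",cv2.resize(a,None,fx=6,fy=6,interpolation=cv2.INTER_CUBIC))
E
```

```text
(no output)
```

View pics/top0z.png

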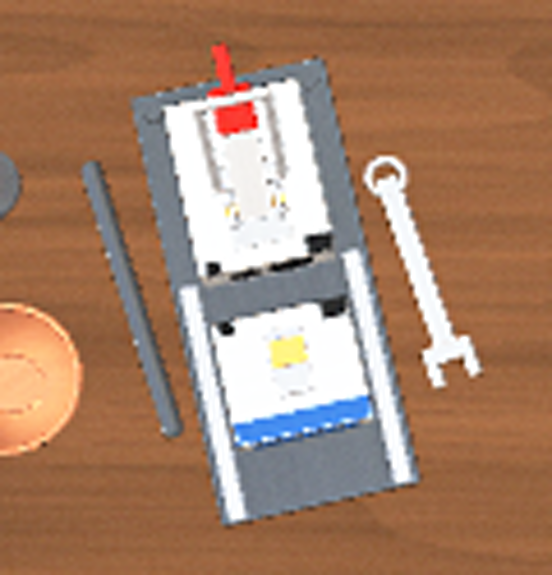

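View pics/scene0z.png

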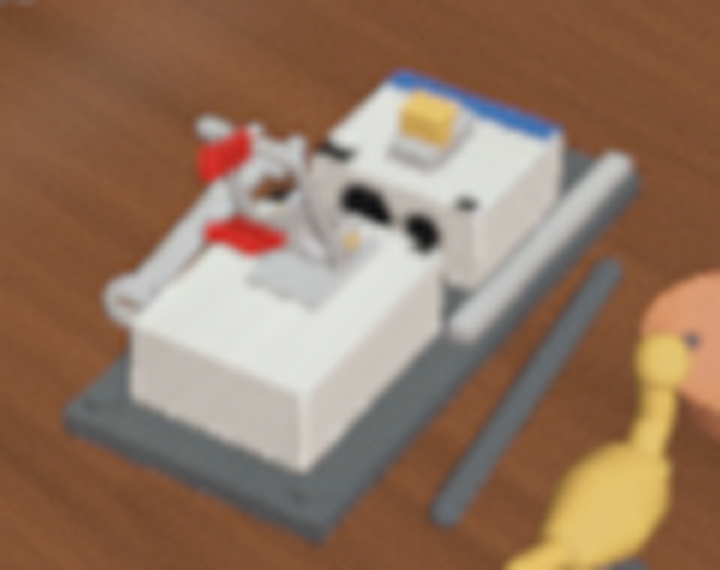

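```bash
python3 - <<'E'
from h import *
P=vision.camera_params("top")
def z2(p): return np.array([p[0]/4.6-0.5+0.5/4.6+180,p[1]/4.6-0.5+.5/4.6+135])
for n,z,pts in [("plate",.015,[(133,100),(322,62),(418,482),(228,522)]),("fixed",.065,[(165,112),(298,82),(330,245),(200,278)]),("loose",.065,[(212,318),(350,292),(371,412),(238,445)]),("keep",.094,[(290,351)])]:
    W=np.array([back("top",z2(p),z,P) for p in pts]); print(n); print(W.round(4))
    if len(W)==4: print("edges",[np.round(np.linalg.norm(W[i]-W[(i+1)%4]),4) for i in range(4)],"c",W.mean(0), "ang",[np.round(np.arctan2(*(W[b]-W[a])[1::-1]),3) for a,b in((1,2),(0,3),(0,1),(3,2))])
print(proj("top",[[.185,.597,0]]))
E
```

```text
plate
[[ 0.6863  0.1525  0.015 ]
 [ 0.7173  0.0097  0.015 ]
 [ 0.4005 -0.0643  0.015 ]
 [ 0.37    0.0748  0.015 ]]
edges [np.float64(0.1461), np.float64(0.3253), np.float64(0.1424), np.float64(0.3257)] c [0.54353573 0.04318943 0.015     ] ang [np.float64(-2.912), np.float64(-2.901), np.float64(-1.357), np.float64(-1.355)]
fixed
[[0.6657 0.1236 0.065 ]
 [0.6891 0.0266 0.065 ]
 [0.5681 0.0018 0.065 ]
 [0.5431 0.0955 0.065 ]]
edges [np.float64(0.0998), np.float64(0.1235), np.float64(0.0969), np.float64(0.1258)] c [0.61650748 0.06188341 0.065     ] ang [np.float64(-2.94), np.float64(-2.916), np.float64(-1.333), np.float64(-1.309)]
loose
[[ 0.5141  0.0863  0.065 ]
 [ 0.5339 -0.0129  0.065 ]
 [ 0.4474 -0.0287  0.065 ]
 [ 0.423   0.0659  0.065 ]]
edges [np.float64(0.1012), np.float64(0.0879), np.float64(0.0978), np.float64(0.0933)] c [0.47958455 0.02763298 0.065     ] ang [np.float64(-2.961), np.float64(-2.922), np.float64(-1.373), np.float64(-1.318)]
keep
[[0.4874 0.029  0.094 ]]
[[ 71.86152026 302.69522029]]
```

Call:
{"name": "send_rows", "arguments": {
  "series": [
    {"delta_pos":[-1.5,2.5,0],"turn":0,"jaw":0},
    {"delta_pos":[-3.4,5.6,0],"turn":0,"jaw":0},
    {"delta_pos":[-5.3,8.7,0],"turn":0,"jaw":0},
    {"delta_pos":[-7.2,11.8,0],"turn":0,"jaw":0},
    {"delta_pos":[-9.1,14.9,0],"turn":0,"jaw":0},
    {"delta_pos":[-11.0,18.0,0],"turn":0,"jaw":0},
    {"delta_pos":[-12.9,21.1,0],"turn":0,"jaw":0},
    {"delta_pos":[-14.8,24.2,0],"turn":0,"jaw":0}
  ]
}}

```text
clock: 0.82
tool_pos: [0.3729, 0.3827, 0.2496]
eef_rot: [0.805, 0.594, -0.0, 0.0]
contact_force: [0.3, 1.3, 0.5]
opening: 1.0
```

Call:
{"name": "send_rows", "arguments": {
  "series": [
    {"delta_pos":[-1.9,3.1,0],"turn":-4,"jaw":0},
    {"delta_pos":[-3.8,6.2,0],"turn":-8,"jaw":0},
    {"delta_pos":[-5.7,9.3,0],"turn":-12,"jaw":0},
    {"delta_pos":[-7.6,12.4,0],"turn":-16,"jaw":0},
    {"delta_pos":[-9.5,15.5,0],"turn":-20,"jaw":0},
    {"delta_pos":[-11.4,18.6,0],"turn":-24,"jaw":0},
    {"delta_pos":[-13.3,21.7,0],"turn":-28,"jaw":0},
    {"delta_pos":[-15.0,24.5,0],"turn":-30,"jaw":0}
  ]
}}

```text
clock: 1.48
tool_pos: [0.5631, 0.166, 0.2494]
eef_rot: [0.623, 0.782, -0.0, 0.0]
contact_force: [0.2, -0.4, 0.0]
opening: 1.0
```

Call:
{"name": "send_rows", "arguments": {
  "series": [
    {"delta_pos":[-3,1.7,0],"turn":0,"jaw":0},
    {"delta_pos":[-6,3.4,0],"turn":0,"jaw":0},
    {"delta_pos":[-9,5.0,0],"turn":0,"jaw":0},
    {"delta_pos":[-11.4,6.4,0],"turn":0,"jaw":0},
    {"delta_pos":[-11.4,6.4,0],"turn":0,"jaw":0},
    {"delta_pos":[-11.4,6.4,0],"turn":0,"jaw":0}
  ]
}}

```text
clock: 1.98
tool_pos: [0.6501, 0.0695, 0.2488]
eef_rot: [0.625, 0.78, -0.0, -0.0]
contact_force: [0.7, 0.1, 0.3]
opening: 0.999
```

```bash
python3 - <<'E'
from h import *
s=r.get_state(); print(s["tool_pos"],s["eef_rot"],s["clock"])
P=vision.camera_params("wrist"); im=vision.snapshot("wrist"); cv2.imwrite("pics/w1.png",im)
np.savez("w1.npz",K=P["intrinsics"],E=P["extrinsics"])
E=P["extrinsics"]; print("cam",-E[:3,:3].T@E[:3,3])
cv2.imwrite("pics/w1z.png",cv2.resize(im,(800,600),interpolation=cv2.INTER_CUBIC))
E
```

```text
[0.65005474 0.06948734 0.24882997] [ 6.25260591e-01  7.80415882e-01 -4.80489479e-04 -1.15154174e-04] 1.9833
cam [0.58473952 0.05461097 0.38419722]
```

View pics/w1z.png

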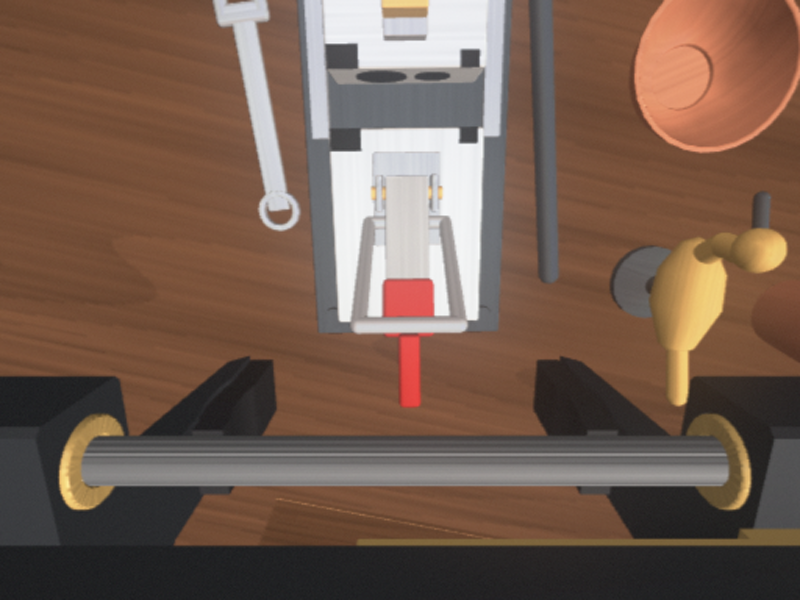

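```bash
python3 - <<'E'
import cv2
im=cv2.imread("pics/w1.png")
a=im[0:135,185:335]; cv2.imwrite("pics/w1a.png",cv2.resize(a,None,fx=5,fy=4.4,interpolation=cv2.INTER_CUBIC) if 0 else cv2.resize(a,None,fx=4.4,fy=4.4,interpolation=cv2.INTER_CUBIC))
a=im[130:265,185:335]; cv2.imwrite("pics/w1b.png",cv2.resize(a,None,fx=4.4,fy=4.4,interpolation=cv2.INTER_CUBIC))
E
```

```text
(no output)
```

View pics/w1a.png

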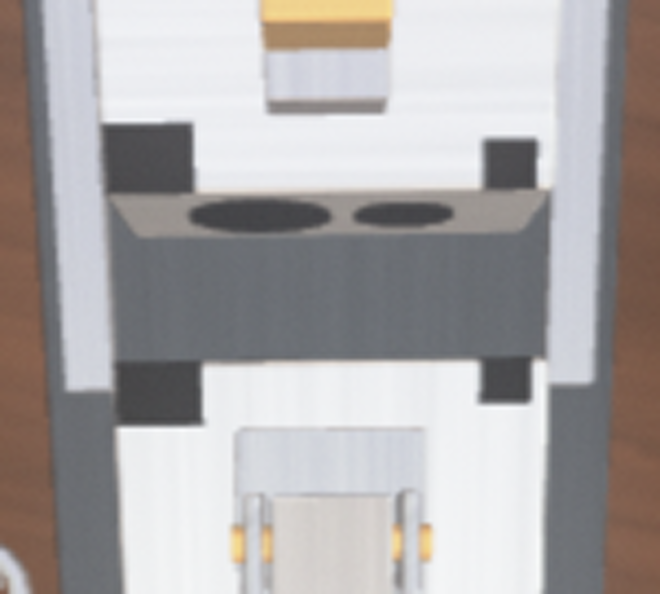

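View pics/w1b.png

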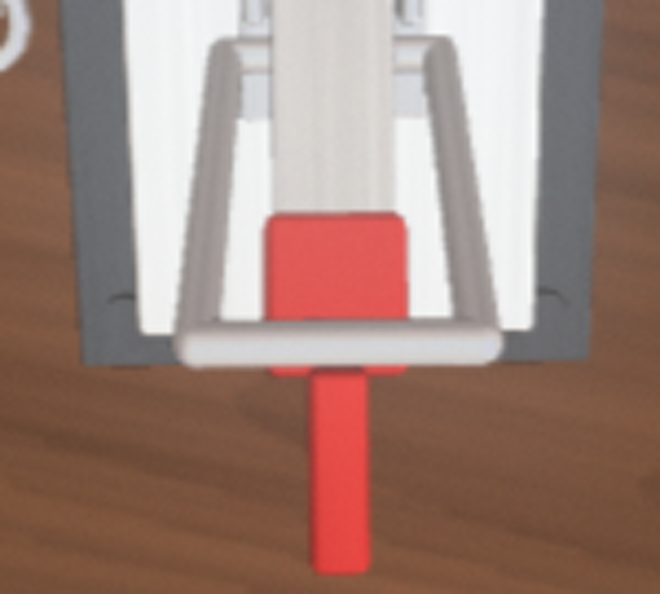

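```bash
cat > fit.py <<'E'
from h import *
from scipy.optimize import least_squares
D=np.load("w1.npz"); P={"intrinsics":D["K"],"extrinsics":D["E"]}
def a(p): return ((p[0]+.5)/4.4-.5+185,(p[1]+.5)/4.4-.5)
def b(p): return ((p[0]+.5)/4.4-.5+185,(p[1]+.5)/4.4-.5+130)
obs=[(a((114,362)),(0,.05,.065),0),(a((547,358)),(0,-.05,.065),0),(b((140,333)),(-.13,.05,.065),0),(b((536,328)),(-.13,-.05,.065),0),
(a((231,543)),None,0),
(a((103,193)),(0,.05,.065),1),(a((549,190)),(0,-.05,.065),1)]
obs=[o for o in obs if o[1]]
def m2w(p,X):
    X=np.atleast_2d(X); c,s=np.cos(p[2]),np.sin(p[2])
    return np.c_[p[0]+c*X[:,0]-s*X[:,1],p[1]+s*X[:,0]+c*X[:,1],X[:,2]]
def w2m(p,X):
    X=np.atleast_2d(X); c,s=np.cos(p[2]),np.sin(p[2]); dx=X[:,0]-p[0]; dy=X[:,1]-p[1]
    return np.c_[c*dx+s*dy,-s*dx+c*dy,X[:,2]]
def res(p):
    R=[]
    for uv,X,l in obs:
        X=np.array(X)+[p[3]*l,0,0]; R+=list(proj("",m2w(p,X),P)[0]-uv)
    return np.array(R)
if __name__=="__main__":
    S=least_squares(res,[.553,.047,-2.913,.03]); p=S.x
    print(p.round(4)); print(S.fun.reshape(-1,2).round(2)); np.save("mp.npy",p)
    print("piv",w2m(p,back("",a((331.5,543)),.085,P)), proj("",m2w(p,[-.04,0,.085]),P)-a((331.5,543)))
    for z in (.1,.12,.14,.15): print("bar z",z,w2m(p,back("",b((340,345)),z,P))[0].round(4))
    for z in (.09,.095,.10,.11): print("grip",z,w2m(p,back("",b((338,213)),z,P))[0].round(4))
    # keeper brass lip top front edge z=.094
    for q in [(262,22),(390,22),(266,48),(388,48),(268,100),(386,100)]: print("keeper",q,[w2m(p,back("",a(q),z,P))[0].round(4)[:2] for z in (.094,.081,.077,.065)])
    print(m2w(p,[[0.13+.03,0,.04],[.12,0,.04]]))
E
python3 fit.py
```

```text
[ 0.554   0.0481 -2.9067  0.0344]
[[-0.98 -0.12]
 [ 0.66 -0.77]
 [-0.16  0.63]
 [-0.37  0.56]
 [-0.52  0.53]
 [ 1.28 -0.46]]
piv [[-0.04026076  0.00016406  0.085     ]] [[ 0.16548153 -0.27885388]]
bar z 0.1 [-0.122  -0.0006  0.1   ]
bar z 0.12 [-0.1156 -0.0005  0.12  ]
bar z 0.14 [-0.1092 -0.0004  0.14  ]
bar z 0.15 [-0.1061 -0.0004  0.15  ]
grip 0.09 [-0.0937 -0.0006  0.09  ]
grip 0.095 [-0.0926 -0.0006  0.095 ]
grip 0.1 [-0.0916 -0.0005  0.1   ]
grip 0.11 [-0.0895 -0.0005  0.11  ]
keeper (262, 22) [array([0.0586, 0.0124]), array([0.0626, 0.0129]), array([0.0639, 0.013 ]), array([0.0676, 0.0135])]
keeper (390, 22) [array([ 0.0582, -0.0125]), array([ 0.0623, -0.0131]), array([ 0.0635, -0.0133]), array([ 0.0672, -0.0138])]
keeper (266, 48) [array([0.0541, 0.0117]), array([0.058 , 0.0122]), array([0.0591, 0.0123]), array([0.0627, 0.0128])]
keeper (388, 48) [array([ 0.0538, -0.0121]), array([ 0.0576, -0.0127]), array([ 0.0588, -0.0129]), array([ 0.0623, -0.0134])]
keeper (268, 100) [array([0.045 , 0.0116]), array([0.0485, 0.012 ]), array([0.0495, 0.0122]), array([0.0527, 0.0126])]
keeper (386, 100) [array([ 0.0447, -0.0117]), array([ 0.0481, -0.0122]), array([ 0.0491, -0.0124]), array([ 0.0523, -0.0129])]
[[0.39842275 0.0108676  0.04      ]
 [0.43732445 0.0201766  0.04      ]]
```

```bash
cat > go.py <<'E'
from fit import *
import sys
from scipy.spatial.transform import Rotation as Ro
p=np.load("mp.npy")
def here():
    s=r.get_state(); R=Ro.from_quat(s["eef_rot"]).as_matrix(); return s,R
def delta(X):
    s,R=here(); return 100*R.T@(m2w(p,X)[0]-s["tool_pos"])
if __name__=="__main__":
    s,R=here(); print("mould xyz",(1000*w2m(p,s["tool_pos"])[0]).round(1),"yaw err deg",np.degrees(np.arctan2(R[1,0],R[0,0])-(p[2]+1.5*np.pi)).round(2)%360,"F",s["contact_force"].round(1),"open",round(88*s["opening"],1),"t",s["clock"])
    for a in sys.argv[1:]:
        print(a,delta(np.array([float(v) for v in a.split(",")])/1000).round(2))
E
python3 go.py 155,0,250 155,0,45 99,0,45
```

```text
mould xyz [-98.   -0.9 249.1] yaw err deg 359.33 F [-0.7  0.3  0.1] open 87.6 t 2.0333
155,0,250 [ -0.38 -25.29  -0.06]
155,0,45 [ -0.4  -25.27  20.44]
99,0,45 [ -0.34 -19.67  20.43]
```

Call:
{"name": "send_rows", "arguments": {
  "series": [
    {"delta_pos":[0,-3,0],"turn":-0.7,"jaw":1},
    {"delta_pos":[-0.1,-6.5,0],"turn":-0.7,"jaw":1},
    {"delta_pos":[-0.1,-10,0],"turn":-0.7,"jaw":1},
    {"delta_pos":[-0.2,-13.5,0],"turn":-0.7,"jaw":1},
    {"delta_pos":[-0.3,-17,0],"turn":-0.7,"jaw":1},
    {"delta_pos":[-0.3,-20.5,0],"turn":-0.7,"jaw":1},
    {"delta_pos":[-0.4,-23.5,0],"turn":-0.7,"jaw":1},
    {"delta_pos":[-0.4,-25.3,0],"turn":-0.7,"jaw":1}
  ]
}}

```text
clock: 2.7
tool_pos: [0.3988, 0.0118, 0.2498]
eef_rot: [0.618, 0.786, -0.002, -0.001]
contact_force: [-0.2, -0.4, -0.3]
opening: 0.421
```

Call:
{"name": "send_rows", "arguments": {
  "series": [
    {"delta_pos":[0,0,3],"turn":0,"jaw":1},
    {"delta_pos":[0,0,6],"turn":0,"jaw":1},
    {"delta_pos":[0,0,9],"turn":0,"jaw":1},
    {"delta_pos":[0,0,12],"turn":0,"jaw":1},
    {"delta_pos":[0,0,15],"turn":0,"jaw":1},
    {"delta_pos":[0,0,18],"turn":0,"jaw":1},
    {"delta_pos":[0,0,20.4],"turn":0,"jaw":1},
    {"delta_pos":[0,0,20.4],"turn":0,"jaw":1}
  ]
}}

```text
clock: 3.37
tool_pos: [0.3873, 0.0079, 0.075]
eef_rot: [0.614, 0.788, -0.025, -0.016]
contact_force: [-2.0, 0.1, 0.3]
opening: -0.0
```

```bash
python3 go.py 155,0,45 99,0,45
```

```text
mould xyz [171.6   0.3  75. ] yaw err deg 0.69 F [-2.   0.1  0.3] open -0.0 t 3.3667
155,0,45 [0.02 1.83 2.9 ]
99,0,45 [-0.04  7.42  2.56]
```

Call:
{"name": "send_rows", "arguments": {
  "series": [
    {"delta_pos":[0,0.5,0],"turn":0,"jaw":1},
    {"delta_pos":[0,1,0],"turn":0,"jaw":1},
    {"delta_pos":[0,1,0],"turn":0,"jaw":1}
  ]
}}

```text
clock: 3.62
tool_pos: [0.3982, 0.0104, 0.0748]
eef_rot: [0.615, 0.788, -0.023, -0.017]
contact_force: [-0.1, 1.0, 0.3]
opening: 0.003
```

```bash
python3 go.py 145,0,45 99,0,45; python3 -c "
from h import *
s=r.get_state();print(s['q'].round(3),s['eef_rot'])
im=vision.snapshot('wrist');cv2.imwrite('pics/w2.png',im)"
```

```text
mould xyz [160.3   0.4  74.8] yaw err deg 0.56 F [-0.1  1.   0.3] open 0.2 t 3.6167
145,0,45 [0.04 1.7  2.89]
99,0,45 [-0.01  6.3   2.63]
[ 0.003  0.815 -0.245  2.31   1.122  0.205  0.525] [ 0.61530098  0.78777256 -0.02332608 -0.01658318]
```

View pics/w2.png

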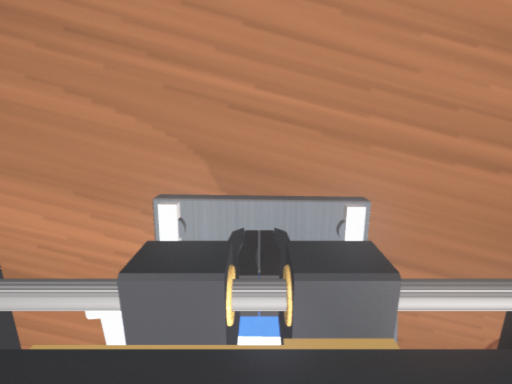

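Call:
{"name": "send_rows", "arguments": {
  "series": [
    {"delta_pos":[0,0.8,0.5],"turn":0,"jaw":1},
    {"delta_pos":[0,1.6,1],"turn":0,"jaw":1},
    {"delta_pos":[0,1.7,1.8],"turn":0,"jaw":1},
    {"delta_pos":[0,1.7,2.5],"turn":0,"jaw":1},
    {"delta_pos":[0,1.7,2.9],"turn":0,"jaw":1},
    {"delta_pos":[0,1.7,2.9],"turn":0,"jaw":1}
  ]
}}

```text
clock: 4.17
tool_pos: [0.413, 0.0125, 0.0438]
eef_rot: [0.616, 0.787, -0.025, -0.016]
contact_force: [-1.3, -0.6, -0.6]
opening: 0.008
```

```bash
python3 go.py 145,0,45 99,0,45; python3 -c "
from h import *
s=r.get_state();print(s['q'].round(3),s['eef_rot'])"
```

```text
mould xyz [145.4   1.8  43.8] yaw err deg 0.51 F [-1.3 -0.6 -0.6] open 0.7 t 4.1667
145,0,45 [ 0.18  0.04 -0.12]
99,0,45 [ 0.14  4.63 -0.4 ]
[-0.061  0.884 -0.145  2.274  1.206  0.131  0.451] [ 0.61565889  0.78745615 -0.02482599 -0.01614386]
```

Call:
{"name": "send_rows", "arguments": {
  "series": [
    {"delta_pos":[0.1,0.6,-0.1],"turn":0,"jaw":1},
    {"delta_pos":[0.15,1.2,-0.2],"turn":0,"jaw":1},
    {"delta_pos":[0.15,1.9,-0.2],"turn":0,"jaw":1},
    {"delta_pos":[0.15,2.6,-0.3],"turn":0,"jaw":1},
    {"delta_pos":[0.15,3.2,-0.3],"turn":0,"jaw":1},
    {"delta_pos":[0.15,3.7,-0.4],"turn":0,"jaw":1},
    {"delta_pos":[0.15,4.1,-0.4],"turn":0,"jaw":1},
    {"delta_pos":[0.15,4.3,-0.4],"turn":0,"jaw":1}
  ]
}}

```text
clock: 4.83
tool_pos: [0.4546, 0.0236, 0.0462]
eef_rot: [0.616, 0.787, -0.025, -0.016]
contact_force: [-3.7, -1.5, 1.2]
opening: 0.005
```

```bash
python3 go.py 99,0,45
```

```text
mould xyz [102.4   0.7  46.2] yaw err deg 0.41 F [-3.7 -1.5  1.2] open 0.4 t 4.8333
99,0,45 [0.06 0.34 0.1 ]
```

Call:
{"name": "send_rows", "arguments": {
  "series": [
    {"delta_pos":[0,0.1,0],"turn":0,"jaw":1},
    {"delta_pos":[0,0.2,0],"turn":0,"jaw":1},
    {"delta_pos":[0,0.3,0],"turn":0,"jaw":1},
    {"delta_pos":[0,0.35,0],"turn":0,"jaw":1}
  ]
}}

```text
clock: 5.17
tool_pos: [0.4551, 0.0237, 0.0461]
eef_rot: [0.616, 0.787, -0.027, -0.017]
contact_force: [-7.1, -1.5, 6.5]
opening: 0.004
```

```bash
python3 go.py 99,0,45
```

```text
mould xyz [101.8   0.7  46.1] yaw err deg 0.45 F [-7.1 -1.5  6.5] open 0.4 t 5.1667
99,0,45 [0.07 0.29 0.09]
```

Call:
{"name": "send_rows", "arguments": {
  "series": [
    {"delta_pos":[0,0.2,-0.1],"turn":0,"jaw":1},
    {"delta_pos":[0,0.4,-0.1],"turn":0,"jaw":1},
    {"delta_pos":[0,0.5,-0.1],"turn":0,"jaw":1}
  ]
}}

```text
clock: 5.42
tool_pos: [0.4552, 0.0236, 0.0462]
eef_rot: [0.616, 0.787, -0.031, -0.019]
contact_force: [-16.8, -2.9, 7.4]
opening: 0.005
```

```bash
python3 go.py 99,0,45
```

```text
mould xyz [101.8   0.8  46.2] yaw err deg 0.47 F [-16.8  -2.9   7.4] open 0.5 t 5.4167
99,0,45 [0.08 0.29 0.1 ]
```

Call:
{"name": "send_rows", "arguments": {
  "series": [
    {"delta_pos":[0,-0.8,0],"turn":0,"jaw":1},
    {"delta_pos":[0,-1.2,-1],"turn":0,"jaw":1},
    {"delta_pos":[0,-1.2,-4],"turn":0,"jaw":1},
    {"delta_pos":[0,-1.2,-7.5],"turn":0,"jaw":0.5},
    {"delta_pos":[0,-1.2,-11],"turn":0,"jaw":0.5},
    {"delta_pos":[0,-1,-14.5],"turn":0,"jaw":0.5},
    {"delta_pos":[0,0.5,-18],"turn":0,"jaw":0.5},
    {"delta_pos":[0,3,-20.5],"turn":0,"jaw":0.5}
  ]
}}

```text
clock: 6.08
tool_pos: [0.503, 0.0371, 0.2542]
eef_rot: [0.616, 0.787, -0.023, -0.015]
contact_force: [0.3, -0.8, -1.1]
opening: 0.359
```

```bash
python3 go.py -110,0,255; python3 -c "
from h import *
s=r.get_state();print(s['eef_rot'])"
```

```text
mould xyz [ 52.2  -1.2 254.2] yaw err deg 0.51 F [ 0.3 -0.8 -1.1] open 31.6 t 6.0833
-110,0,255 [-0.27 16.19 -0.97]
[ 0.61570996  0.78748642 -0.02324333 -0.01503749]
```

Call:
{"name": "send_rows", "arguments": {
  "series": [
    {"delta_pos":[0,3,-0.2],"turn":0.5,"jaw":0.4},
    {"delta_pos":[-0.1,6.5,-0.4],"turn":0.5,"jaw":0.4},
    {"delta_pos":[-0.2,10,-0.6],"turn":0.5,"jaw":0.4},
    {"delta_pos":[-0.2,13.5,-0.8],"turn":0.5,"jaw":0.4},
    {"delta_pos":[-0.3,16.2,-1.0],"turn":0.5,"jaw":0.4},
    {"delta_pos":[-0.3,16.2,-1.0],"turn":0.5,"jaw":0.4},
    {"delta_pos":[-0.3,16.2,-1.0],"turn":0.5,"jaw":0.4}
  ]
}}

```text
clock: 6.67
tool_pos: [0.6622, 0.0739, 0.2508]
eef_rot: [0.62, 0.784, -0.023, -0.016]
contact_force: [-0.6, -0.2, 0.1]
opening: 0.6
```

```bash
python3 go.py; python3 - <<'E'
from h import *
P=vision.camera_params("wrist"); im=vision.snapshot("wrist"); cv2.imwrite("pics/w3.png",im)
np.savez("w3.npz",K=P["intrinsics"],E=P["extrinsics"])
a=im[0:135,185:335]; cv2.imwrite("pics/w3a.png",cv2.resize(a,None,fx=4.4,fy=4.4,interpolation=cv2.INTER_CUBIC))
a=im[130:265,185:335]; cv2.imwrite("pics/w3b.png",cv2.resize(a,None,fx=4.4,fy=4.4,interpolation=cv2.INTER_CUBIC))
E
```

```text
mould xyz [-1.112e+02  1.000e-01  2.508e+02] yaw err deg 359.95 F [-0.6 -0.2  0.1] open 52.8 t 6.6667
```

View pics/w3a.png

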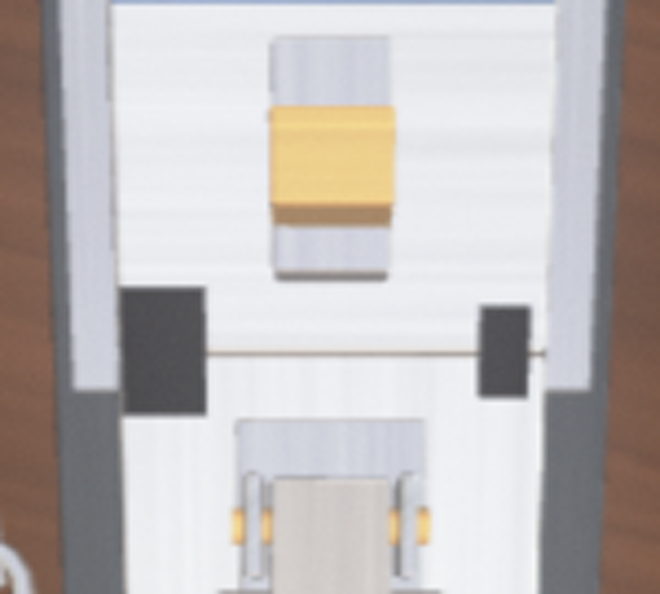

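View pics/w3b.png

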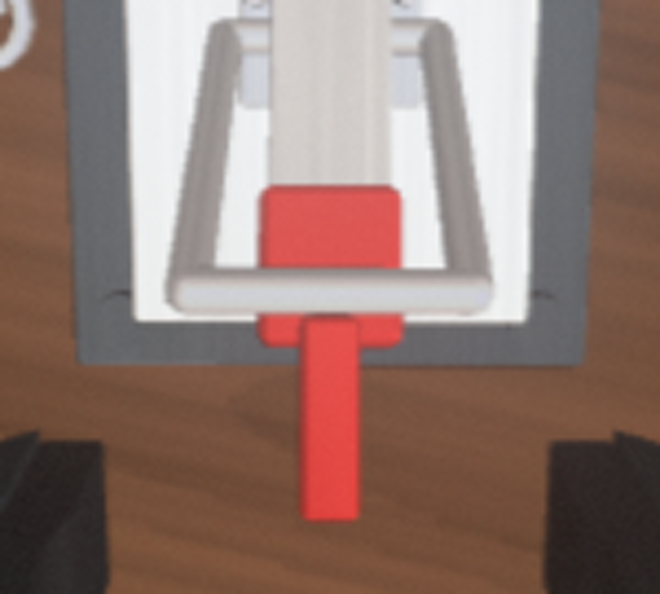

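```bash
cat > kin.py <<'E'
import numpy as np
def pin(t): c,s=np.cos(t),np.sin(t); return np.array([-.04-.0163*c-.0076*s,.085+.0163*s-.0076*c])
def bar(t,f): return pin(t)+.095*np.array([np.cos(f),np.sin(f)])
B50=np.radians(50)
def tabc(t,f,d=.024): return bar(t,f)+d*np.array([np.cos(f+B50),np.sin(f+B50)])
def grip(t,u=.073,v=.010): return np.array([-.04-u*np.cos(t)+v*np.sin(t),.085+u*np.sin(t)+v*np.cos(t)])
E
python3 - <<'E'
from fit import *
from kin import *
p=np.load("mp.npy"); D=np.load("w3.npz"); P={"intrinsics":D["K"],"extrinsics":D["E"]}
pr=lambda xz:proj("",m2w(p,[xz[0],0,xz[1]]),P)[0]
print("piv",pr((-.04,.085))-a((331.5,527)))
print("part",pr((0,.065))-a((331,353)))
for q,z in [((331,205),.094),((331,106),.094),((331,270),.077),((331,37),.077),((331,226),.077)]: print("keep",q,w2m(p,back("",a(q),z,P))[0].round(4))
obsr=dict(bar=b((331,291)),tabend=b((330,519)),gr0=b((330,187)),gr1=b((330,346)))
from scipy.optimize import least_squares
def f(v):
    t,l=v; 
    # bar centre approx; tab far end lower edge; grip top near edge
    return np.r_[(pr(bar(t,l))-obsr["bar"])[1],(pr(tabc(t,l,.041))-obsr["tabend"])[1],(pr(grip(t,.056,.010))-obsr["gr0"])[1]]
for t in (.2,.3,.4,.5,.6): print(t,f((t,2.45-t)).round(1))
S=least_squares(f,[.4,2.05]); print(S.x,S.fun, S.x.sum()); t,l=S.x
print("bar",bar(t,l),"tab",tabc(t,l),"col", pr(bar(t,l))-obsr["bar"])
E
```

```text
piv [ 0.00550345 -0.42262554]
part [ 0.15103713 -0.43129421]
keep (331, 205) [0.024  0.0001 0.094 ]
keep (331, 106) [0.0426 0.0001 0.094 ]
keep (331, 270) [0.015  0.0001 0.077 ]
keep (331, 37) [0.0615 0.0002 0.077 ]
keep (331, 226) [0.024  0.0002 0.077 ]
0.2 [17.8 13.4  3.1]
0.3 [11.2 10.6  1.4]
0.4 [ 3.1  5.6 -0.9]
0.5 [-6.7 -1.8 -3.9]
0.6 [-18.2 -11.8  -7.6]
[0.34616194 2.00786927] [-1.42925443  1.78967605  0.43949658] 2.354031200657803
bar [-0.09812421  0.16945072] tab [-0.12131102  0.17564521] col [ 0.01395586 -1.42925443]
```

```bash
python3 go.py -123,0,170; python3 -c "
from kin import *
print(tabc(.42,2.03),bar(.42,2.03))"
```

```text
mould xyz [-110.     0.3  250.8] yaw err deg 359.97 F [-0.9  0.9 -0.9] open 52.6 t 6.7167
-123,0,170 [0.07 1.77 7.99]
[-0.12340781  0.17554543] [-0.1000896   0.16986556]
```

Call:
{"name": "send_rows", "arguments": {
  "series": [
    {"delta_pos":[0.05,1.4,1.5],"turn":0,"jaw":0.4},
    {"delta_pos":[0.05,1.6,4],"turn":0,"jaw":0.4},
    {"delta_pos":[0.05,1.7,6],"turn":0,"jaw":0.4},
    {"delta_pos":[0.05,1.8,7.5],"turn":0,"jaw":0.4},
    {"delta_pos":[0.05,1.8,7.9],"turn":0,"jaw":0.4},
    {"delta_pos":[0.05,1.8,7.9],"turn":0,"jaw":0.4}
  ]
}}

```text
clock: 7.22
tool_pos: [0.6728, 0.0754, 0.1699]
eef_rot: [0.619, 0.784, -0.026, -0.017]
contact_force: [-0.6, 1.1, 0.5]
opening: 0.603
```

```bash
python3 go.py -123,0,170; python3 - <<'E'
from h import *
for n in ("wrist","scene"):
    im=vision.snapshot(n); cv2.imwrite(f"pics/{n}4.png",im if n=="wrist" else cv2.resize(im[125:265,200:340],None,fx=4,fy=4,interpolation=cv2.INTER_CUBIC))
E
```

```text
mould xyz [-121.9    1.1  169.9] yaw err deg 359.97 F [-0.6  1.1  0.5] open 53.1 t 7.2167
-123,0,170 [ 0.11  0.11 -0.02]
```

View pics/wrist4.png

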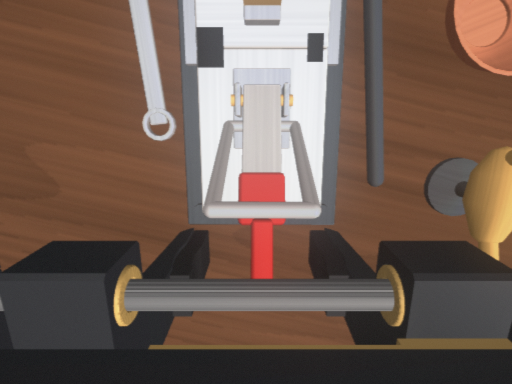

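View pics/scene4.png

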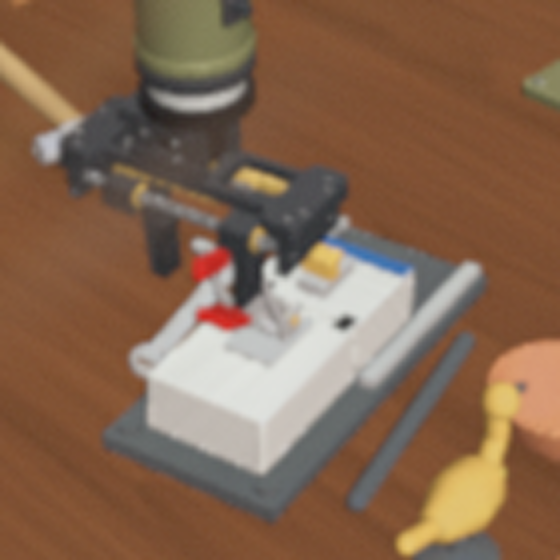

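Call:
{"name": "send_rows", "arguments": {
  "series": [
    {"delta_pos":[0.1,0.1,0],"turn":0,"jaw":0.7},
    {"delta_pos":[0.1,0.1,0],"turn":0,"jaw":1},
    {"delta_pos":[0.1,0.1,0],"turn":0,"jaw":1},
    {"delta_pos":[0.1,0.1,0],"turn":0,"jaw":1},
    {"delta_pos":[0.1,0.1,0],"turn":0,"jaw":1},
    {"delta_pos":[0.1,0.1,0],"turn":0,"jaw":1},
    {"delta_pos":[0.1,0.1,0],"turn":0,"jaw":1}
  ],
  "force": 25
}}

```text
clock: 7.9
tool_pos: [0.675, 0.0772, 0.1702]
eef_rot: [0.62, 0.784, -0.025, -0.016]
contact_force: [-1.6, -0.7, 0.4]
opening: 0.108
```

```bash
python3 go.py -123,0,170; python3 - <<'E'
from h import *
for n in ("wrist",):
    im=vision.snapshot(n); cv2.imwrite(f"pics/{n}5.png",im)
E
```

```text
mould xyz [-124.4   -0.2  170.2] yaw err deg 359.93 F [-1.6 -0.7  0.4] open 9.5 t 7.9
-123,0,170 [-0.02 -0.14  0.02]
```

View pics/wrist5.png

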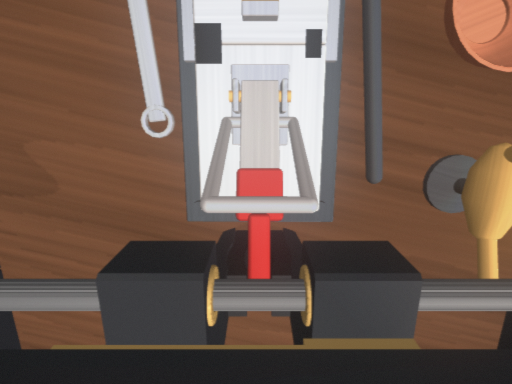

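```bash
cat > path.py <<'E'
from kin import *
from scipy.optimize import fsolve
from scipy.interpolate import PchipInterpolator
tf=fsolve(lambda v:bar(*v)-[.053,.0805],[2.0,-.2])
th=fsolve(lambda v:bar(*v)-[.054,.112],[2.3,.1])
W=np.array([(.42,2.03),(.6,1.8),(.95,1.4),(1.35,1.0),(1.75,.6),(2.05,.35),th,tf])
if __name__=="__main__":
    print("final",tf,"hover",th, "tab",tabc(*tf),tabc(*th))
    s=np.r_[0,np.cumsum(np.linalg.norm(np.diff([tabc(*w) for w in W],axis=0),axis=1))]
    I=PchipInterpolator(s,W)
    for i,x in enumerate(np.linspace(0,s[-1],33)):
        t,f=I(x); b=bar(t,f)*1000; c=tabc(t,f)*1000+[-1,-5.3]
        d=(c-[-124.4,170.2])
        print(i,"t %.2f f %.2f sum %.2f bar %.0f %.0f  TCP %.0f %.0f"%(t,f,t+f,*b,*c))
E
python3 path.py
```

```text
final [ 2.04579235 -0.23880266] hover [1.97536618 0.09513642] tab [0.07233791 0.09471426] [0.06761069 0.13176738]
0 t 0.42 f 2.03 sum 2.45 bar -100 170  TCP -124 170
1 t 0.47 f 1.96 sum 2.43 bar -94 174  TCP -118 176
2 t 0.53 f 1.89 sum 2.42 bar -88 177  TCP -111 180
3 t 0.58 f 1.82 sum 2.40 bar -81 180  TCP -104 185
4 t 0.64 f 1.75 sum 2.39 bar -75 182  TCP -96 189
5 t 0.70 f 1.68 sum 2.38 bar -68 184  TCP -89 192
6 t 0.76 f 1.61 sum 2.37 bar -61 186  TCP -81 195
7 t 0.82 f 1.54 sum 2.36 bar -54 187  TCP -73 197
8 t 0.89 f 1.47 sum 2.36 bar -47 187  TCP -64 199
9 t 0.95 f 1.40 sum 2.35 bar -40 187  TCP -56 200
10 t 1.02 f 1.33 sum 2.35 bar -32 187  TCP -48 201
11 t 1.08 f 1.26 sum 2.35 bar -25 186  TCP -39 201
12 t 1.16 f 1.19 sum 2.35 bar -18 185  TCP -31 201
13 t 1.23 f 1.12 sum 2.35 bar -11 183  TCP -22 200
14 t 1.30 f 1.05 sum 2.35 bar -5 181  TCP -14 198
15 t 1.37 f 0.98 sum 2.35 bar 2 179  TCP -6 196
16 t 1.43 f 0.91 sum 2.35 bar 8 175  TCP 2 193
17 t 1.50 f 0.84 sum 2.35 bar 14 172  TCP 10 190
18 t 1.57 f 0.77 sum 2.34 bar 20 168  TCP 17 186
19 t 1.64 f 0.71 sum 2.34 bar 26 163  TCP 25 182
20 t 1.71 f 0.64 sum 2.35 bar 31 159  TCP 32 177
21 t 1.79 f 0.57 sum 2.36 bar 36 154  TCP 38 172
22 t 1.90 f 0.50 sum 2.40 bar 41 149  TCP 45 167
23 t 1.99 f 0.43 sum 2.43 bar 46 143  TCP 51 161
24 t 2.05 f 0.37 sum 2.41 bar 49 137  TCP 56 154
25 t 2.04 f 0.29 sum 2.33 bar 52 130  TCP 60 147
26 t 2.01 f 0.22 sum 2.22 bar 53 123  TCP 63 139
27 t 1.98 f 0.14 sum 2.12 bar 54 116  TCP 65 131
28 t 1.98 f 0.06 sum 2.04 bar 54 109  TCP 68 123
29 t 1.98 f -0.01 sum 1.97 bar 55 102  TCP 69 114
30 t 1.99 f -0.09 sum 1.90 bar 54 94  TCP 70 106
31 t 2.01 f -0.16 sum 1.85 bar 54 87  TCP 71 98
32 t 2.05 f -0.24 sum 1.81 bar 53 80  TCP 71 89
```

```bash
cat > plan.py <<'E'
import path as pa, numpy as np, sys
from path import *
from go import *
W=np.array([(.42,2.03),(.45,1.85),(.75,1.4),(1.1,1.0),(1.5,.62),(1.85,.33),th,tf])
s_=np.r_[0,np.cumsum(np.linalg.norm(np.diff([tabc(*w) for w in W],axis=0),axis=1))]
I=PchipInterpolator(s_,W)
i0=int(sys.argv[1]); n=int(sys.argv[2]); N=36
s,R=here(); print("mould",(1000*w2m(p,s["tool_pos"])[0]).round(1),"F",s["contact_force"].round(1),"open",round(88*s["opening"],1),"t",s["clock"])
for i in range(i0,i0+n+1):
    t,f=I(s_[-1]*i/N); b=bar(t,f)*1000; c=tabc(t,f)*1000+[-1,-5.3]
    print(i,"t %.2f f %.2f bar %.0f %.0f TCP %.1f %.1f"%(t,f,*b,*c), delta(np.array([c[0],0,c[1]])/1000).round(2))
E
python3 plan.py 0 36
```

```text
mould [-124.4   -0.2  170.2] F [-0.8 -0.   0.8] open 9.8 t 7.95
0 t 0.42 f 2.03 bar -100 170 TCP -124.4 170.2 [-0.02  0.   -0.01]
1 t 0.43 f 1.97 bar -94 173 TCP -118.4 174.4 [-0.02 -0.62 -0.39]
2 t 0.44 f 1.90 bar -89 175 TCP -112.2 178.2 [-0.02 -1.27 -0.73]
3 t 0.45 f 1.84 bar -83 177 TCP -105.7 181.7 [-0.03 -1.93 -1.04]
4 t 0.48 f 1.77 bar -77 179 TCP -99.2 184.9 [-0.03 -2.6  -1.33]
5 t 0.51 f 1.71 bar -71 180 TCP -92.5 187.9 [-0.03 -3.29 -1.58]
6 t 0.55 f 1.65 bar -65 182 TCP -85.6 190.5 [-0.03 -3.99 -1.81]
7 t 0.60 f 1.58 bar -59 183 TCP -78.6 192.8 [-0.03 -4.7  -2.  ]
8 t 0.65 f 1.52 bar -53 184 TCP -71.5 194.8 [-0.04 -5.43 -2.15]
9 t 0.70 f 1.46 bar -47 184 TCP -64.3 196.2 [-0.04 -6.15 -2.25]
10 t 0.75 f 1.40 bar -41 184 TCP -57.0 197.2 [-0.04 -6.89 -2.31]
11 t 0.80 f 1.33 bar -34 184 TCP -49.7 197.8 [-0.04 -7.62 -2.32]
12 t 0.85 f 1.27 bar -28 183 TCP -42.3 197.9 [-0.04 -8.36 -2.29]
13 t 0.91 f 1.21 bar -22 182 TCP -35.0 197.6 [-0.04 -9.09 -2.22]
14 t 0.96 f 1.15 bar -16 181 TCP -27.7 196.9 [-0.04 -9.81 -2.11]
15 t 1.02 f 1.08 bar -10 179 TCP -20.4 195.8 [ -0.04 -10.53  -1.95
[... 706 characters left out ...]
.03 -17.26   2.28]
27 t 1.84 f 0.34 bar 47 135 TCP 53.9 151.8 [ -0.03 -17.69   2.87]
28 t 1.88 f 0.28 bar 49 129 TCP 57.9 145.7 [ -0.03 -18.05   3.51]
29 t 1.92 f 0.22 bar 51 123 TCP 61.4 139.3 [ -0.02 -18.37   4.17]
30 t 1.95 f 0.15 bar 53 117 TCP 64.4 132.6 [ -0.02 -18.63   4.86]
31 t 1.98 f 0.09 bar 54 111 TCP 66.9 125.7 [ -0.02 -18.83   5.56]
32 t 2.00 f 0.02 bar 55 105 TCP 68.8 118.6 [-1.000e-02 -1.899e+01  6.270e+00]
33 t 2.02 f -0.04 bar 55 99 TCP 70.2 111.4 [-1.000e-02 -1.909e+01  7.000e+00]
34 t 2.03 f -0.11 bar 55 93 TCP 71.2 104.2 [ -0.   -19.14   7.73]
35 t 2.04 f -0.17 bar 54 87 TCP 71.5 96.8 [ -0.   -19.13   8.47]
36 t 2.05 f -0.24 bar 53 80 TCP 71.3 89.4 [  0.   -19.07   9.2 ]
```

Go for the first eight waypoints.

Call:
{"name": "send_rows", "arguments": {
  "series": [
    {"delta_pos":[0,-0.6,-0.4],"turn":0,"jaw":1},
    {"delta_pos":[0,-1.25,-0.75],"turn":0,"jaw":1},
    {"delta_pos":[0,-1.95,-1.05],"turn":0,"jaw":1},
    {"delta_pos":[0,-2.6,-1.35],"turn":0,"jaw":1},
    {"delta_pos":[0,-3.3,-1.6],"turn":0,"jaw":1},
    {"delta_pos":[0,-4.0,-1.8],"turn":0,"jaw":1},
    {"delta_pos":[0,-4.7,-2.0],"turn":0,"jaw":1},
    {"delta_pos":[0,-5.4,-2.15],"turn":0,"jaw":1}
  ]
}}

```text
clock: 8.62
tool_pos: [0.6231, 0.065, 0.1948]
eef_rot: [0.62, 0.784, -0.025, -0.016]
contact_force: [1.8, 0.2, -7.9]
opening: 0.107
```

```bash
python3 plan.py 8 10; python3 - <<'E'
from h import *
im=vision.snapshot("scene"); cv2.imwrite(f"pics/s6.png",cv2.resize(im[125:265,200:340],None,fx=4,fy=4,interpolation=cv2.INTER_CUBIC))
im=vision.snapshot("wrist"); cv2.imwrite(f"pics/w6.png",im)
E
```

```text
mould [-71.1  -0.3 194.8] F [ 1.8  0.2 -7.9] open 9.4 t 8.6167
8 t 0.65 f 1.52 bar -53 184 TCP -71.5 194.8 [-0.03  0.04  0.01]
9 t 0.70 f 1.46 bar -47 184 TCP -64.3 196.2 [-0.03 -0.68 -0.1 ]
10 t 0.75 f 1.40 bar -41 184 TCP -57.0 197.2 [-0.04 -1.42 -0.16]
11 t 0.80 f 1.33 bar -34 184 TCP -49.7 197.8 [-0.04 -2.15 -0.17]
12 t 0.85 f 1.27 bar -28 183 TCP -42.3 197.9 [-0.04 -2.89 -0.14]
13 t 0.91 f 1.21 bar -22 182 TCP -35.0 197.6 [-0.04 -3.62 -0.07]
14 t 0.96 f 1.15 bar -16 181 TCP -27.7 196.9 [-0.04 -4.34  0.04]
15 t 1.02 f 1.08 bar -10 179 TCP -20.4 195.8 [-0.04 -5.06  0.2 ]
16 t 1.08 f 1.02 bar -5 177 TCP -13.2 194.2 [-0.04 -5.77  0.4 ]
17 t 1.14 f 0.96 bar 1 174 TCP -6.2 192.2 [-0.04 -6.46  0.64]
18 t 1.20 f 0.90 bar 6 172 TCP 0.8 189.8 [-0.04 -7.14  0.92]
```

View pics/s6.png

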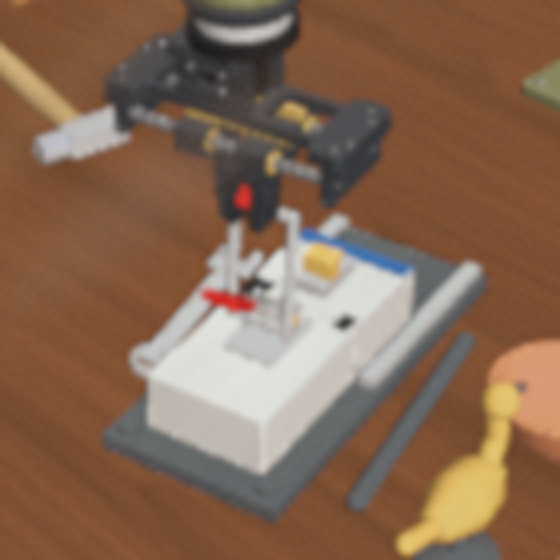

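View pics/w6.png

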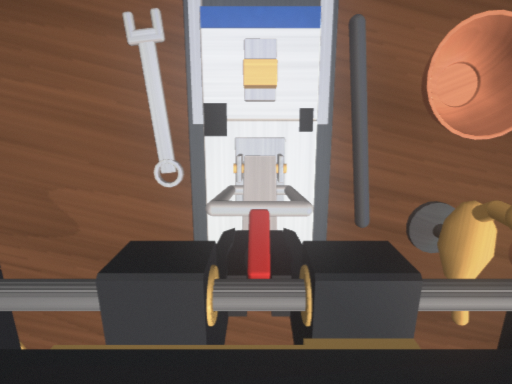

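Call:
{"name": "send_rows", "arguments": {
  "series": [
    {"delta_pos":[0,-0.7,-0.1],"turn":0,"jaw":1},
    {"delta_pos":[0,-1.4,-0.15],"turn":0,"jaw":1},
    {"delta_pos":[0,-2.15,-0.15],"turn":0,"jaw":1},
    {"delta_pos":[0,-2.9,-0.15],"turn":0,"jaw":1},
    {"delta_pos":[0,-3.6,-0.05],"turn":0,"jaw":1},
    {"delta_pos":[0,-4.35,0.05],"turn":0,"jaw":1},
    {"delta_pos":[0,-5.05,0.2],"turn":0,"jaw":1},
    {"delta_pos":[0,-5.75,0.4],"turn":0,"jaw":1}
  ]
}}

```text
clock: 9.38
tool_pos: [0.5677, 0.052, 0.1945]
eef_rot: [0.62, 0.784, -0.024, -0.015]
contact_force: [5.1, 0.9, -4.3]
opening: 0.11
```

```bash
python3 plan.py 16 10; python3 - <<'E'
from h import *
im=vision.snapshot("scene"); cv2.imwrite(f"pics/s7.png",cv2.resize(im[125:265,200:340],None,fx=4,fy=4,interpolation=cv2.INTER_CUBIC))
E
```

```text
mould [-14.2  -0.6 194.5] F [ 5.1  0.9 -4.3] open 9.6 t 9.3833
16 t 1.08 f 1.02 bar -5 177 TCP -13.2 194.2 [-0.06 -0.09  0.03]
17 t 1.14 f 0.96 bar 1 174 TCP -6.2 192.2 [-0.06 -0.78  0.27]
18 t 1.20 f 0.90 bar 6 172 TCP 0.8 189.8 [-0.06 -1.46  0.55]
19 t 1.27 f 0.83 bar 12 169 TCP 7.6 187.1 [-0.06 -2.13  0.86]
20 t 1.33 f 0.77 bar 17 165 TCP 14.2 183.9 [-0.06 -2.77  1.22]
21 t 1.40 f 0.71 bar 22 162 TCP 20.6 180.3 [-0.06 -3.39  1.61]
22 t 1.47 f 0.65 bar 27 158 TCP 26.8 176.4 [-0.05 -3.99  2.04]
23 t 1.54 f 0.59 bar 31 154 TCP 32.8 172.1 [-0.05 -4.56  2.5 ]
24 t 1.62 f 0.52 bar 35 149 TCP 38.6 167.6 [-0.05 -5.11  2.98]
25 t 1.70 f 0.46 bar 40 145 TCP 44.1 162.8 [-0.05 -5.64  3.5 ]
26 t 1.78 f 0.40 bar 43 140 TCP 49.3 157.5 [-0.05 -6.12  4.05]
```

View pics/s7.png

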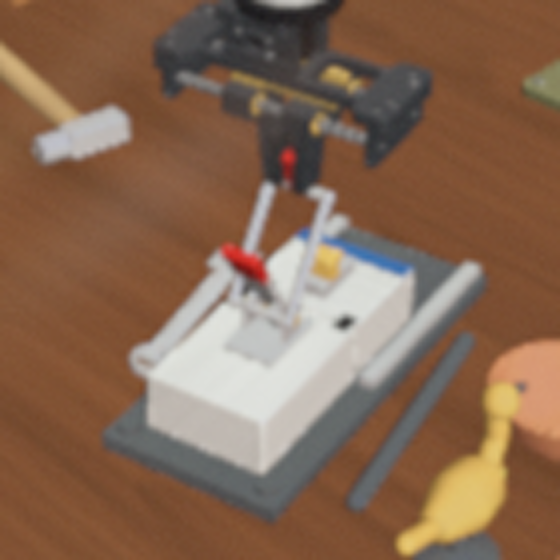

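Lever is being lifted as planned (red grip rising at ~(245,262)). Continue.

Call:
{"name": "send_rows", "arguments": {
  "series": [
    {"delta_pos":[0,-0.8,0.25],"turn":0,"jaw":1},
    {"delta_pos":[-0.05,-1.45,0.55],"turn":0,"jaw":1},
    {"delta_pos":[-0.05,-2.1,0.85],"turn":0,"jaw":1},
    {"delta_pos":[-0.05,-2.75,1.2],"turn":0,"jaw":1},
    {"delta_pos":[-0.05,-3.4,1.6],"turn":0,"jaw":1},
    {"delta_pos":[-0.05,-4.0,2.05],"turn":0,"jaw":1},
    {"delta_pos":[-0.05,-4.55,2.5],"turn":0,"jaw":1},
    {"delta_pos":[-0.05,-5.1,3.0],"turn":0,"jaw":1}
  ]
}}

```text
clock: 10.1
tool_pos: [0.5176, 0.04, 0.1677]
eef_rot: [0.62, 0.785, -0.023, -0.015]
contact_force: [5.7, 1.1, -1.5]
opening: 0.109
```

```bash
python3 plan.py 24 12; python3 - <<'E'
from h import *
im=vision.snapshot("scene"); cv2.imwrite(f"pics/s8.png",cv2.resize(im[125:265,200:340],None,fx=4,fy=4,interpolation=cv2.INTER_CUBIC))
E
```

```text
mould [ 37.3  -0.6 167.7] F [ 5.7  1.1 -1.5] open 9.6 t 10.1
24 t 1.62 f 0.52 bar 35 149 TCP 38.6 167.6 [-0.06 -0.12  0.02]
25 t 1.70 f 0.46 bar 40 145 TCP 44.1 162.8 [-0.06 -0.65  0.53]
26 t 1.78 f 0.40 bar 43 140 TCP 49.3 157.5 [-0.06 -1.14  1.08]
27 t 1.84 f 0.34 bar 47 135 TCP 53.9 151.8 [-0.06 -1.56  1.68]
28 t 1.88 f 0.28 bar 49 129 TCP 57.9 145.7 [-0.05 -1.93  2.31]
29 t 1.92 f 0.22 bar 51 123 TCP 61.4 139.3 [-0.05 -2.25  2.97]
30 t 1.95 f 0.15 bar 53 117 TCP 64.4 132.6 [-0.05 -2.51  3.66]
31 t 1.98 f 0.09 bar 54 111 TCP 66.9 125.7 [-0.05 -2.72  4.36]
32 t 2.00 f 0.02 bar 55 105 TCP 68.8 118.6 [-0.04 -2.87  5.07]
33 t 2.02 f -0.04 bar 55 99 TCP 70.2 111.4 [-0.04 -2.98  5.8 ]
34 t 2.03 f -0.11 bar 55 93 TCP 71.2 104.2 [-0.04 -3.03  6.53]
35 t 2.04 f -0.17 bar 54 87 TCP 71.5 96.8 [-0.04 -3.03  7.27]
36 t 2.05 f -0.24 bar 53 80 TCP 71.3 89.4 [-0.03 -2.97  8.01]
```

View pics/s8.png

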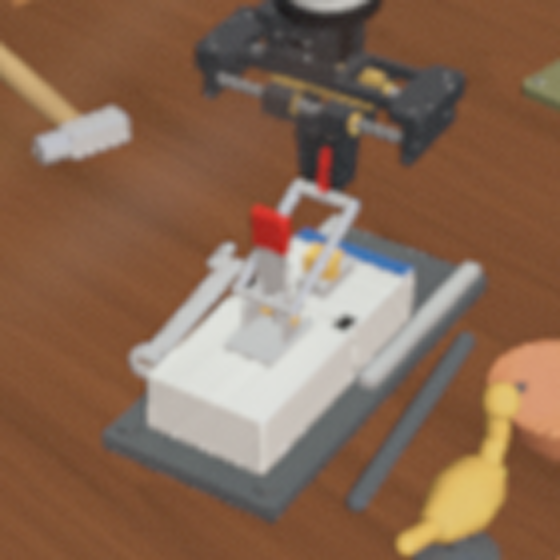

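Call:
{"name": "send_rows", "arguments": {
  "series": [
    {"delta_pos":[-0.05,-0.65,0.55],"turn":0,"jaw":1},
    {"delta_pos":[-0.05,-1.15,1.1],"turn":0,"jaw":1},
    {"delta_pos":[-0.05,-1.55,1.7],"turn":0,"jaw":1},
    {"delta_pos":[-0.05,-1.95,2.3],"turn":0,"jaw":1},
    {"delta_pos":[-0.05,-2.25,2.95],"turn":0,"jaw":1},
    {"delta_pos":[-0.05,-2.5,3.65],"turn":0,"jaw":1},
    {"delta_pos":[-0.05,-2.7,4.35],"turn":0,"jaw":1},
    {"delta_pos":[-0.05,-2.75,4.35],"turn":0,"jaw":1}
  ]
}}

```text
clock: 10.82
tool_pos: [0.4876, 0.0328, 0.125]
eef_rot: [0.619, 0.785, -0.024, -0.016]
contact_force: [4.1, 4.6, 0.4]
opening: 0.112
```

```bash
python3 plan.py 31 5; python3 - <<'E'
from h import *
im=vision.snapshot("scene"); cv2.imwrite(f"pics/s9.png",cv2.resize(im[145:245,230:320],None,fx=6,fy=6,interpolation=cv2.INTER_CUBIC))
P=vision.camera_params("wrist");np.savez("w9.npz",K=P["intrinsics"],E=P["extrinsics"])
im=vision.snapshot("wrist"); cv2.imwrite(f"pics/w9.png",im)
im=vision.snapshot("top"); cv2.imwrite(f"pics/t9.png",im[135:260,180:300])
E
```

```text
mould [ 68.1  -0.5 125. ] F [4.1 4.6 0.4] open 9.8 t 10.8167
31 t 1.98 f 0.09 bar 54 111 TCP 66.9 125.7 [-0.05  0.12 -0.07]
32 t 2.00 f 0.02 bar 55 105 TCP 68.8 118.6 [-0.05 -0.03  0.64]
33 t 2.02 f -0.04 bar 55 99 TCP 70.2 111.4 [-0.05 -0.13  1.37]
34 t 2.03 f -0.11 bar 55 93 TCP 71.2 104.2 [-0.04 -0.18  2.1 ]
35 t 2.04 f -0.17 bar 54 87 TCP 71.5 96.8 [-0.04 -0.18  2.83]
36 t 2.05 f -0.24 bar 53 80 TCP 71.3 89.4 [-0.04 -0.12  3.57]
```

View pics/s9.png

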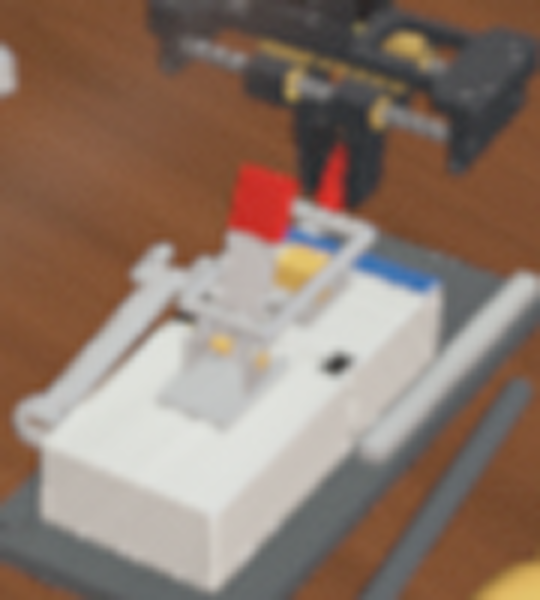

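View pics/w9.png

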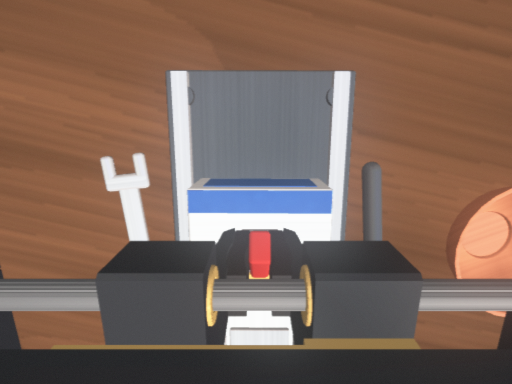

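```bash
python3 - <<'E'
from fit import *; from kin import *
p=np.load("mp.npy")
P=vision.camera_params("scene")
z=lambda uv:((np.array(uv)-[230,145])+.5)*6-.5
print("check fixed corner",z(proj("scene",m2w(p,[[-.13,-.05,.065],[-.13,.05,.065],[0,-.05,.065],[.024,-.013,.094],[.0426,-.013,.094],[.09,-.05,.065]]))).round(0).tolist())
for bx in (.046,.050,.054,.058):
  for bz in (.105,.111,.117): print(bx,bz,z(proj("scene",m2w(p,[[bx,-.024,bz],[bx,.024,bz]]))).round(0).tolist())
for t in (1.8,1.9,2.0,2.1): print(t,z(proj("scene",m2w(p,[[grip(t,.09,0)[0],-.017,grip(t,.09,0)[1]],[grip(t,.09,0)[0],.017,grip(t,.09,0)[1]]]))).round(0).tolist())
E
```

```text
check fixed corner [[214.0, 519.0], [38.0, 446.0], [353.0, 375.0], [315.0, 280.0], [333.0, 262.0], [440.0, 285.0]]
0.046 0.105 [[356.0, 248.0], [275.0, 218.0]]
0.046 0.111 [[357.0, 238.0], [275.0, 209.0]]
0.046 0.117 [[357.0, 228.0], [275.0, 199.0]]
0.05 0.105 [[360.0, 244.0], [279.0, 215.0]]
0.05 0.111 [[361.0, 234.0], [279.0, 205.0]]
0.05 0.117 [[361.0, 224.0], [279.0, 195.0]]
0.054 0.105 [[364.0, 240.0], [283.0, 211.0]]
0.054 0.111 [[365.0, 230.0], [283.0, 201.0]]
0.054 0.117 [[365.0, 221.0], [283.0, 192.0]]
0.058 0.105 [[368.0, 236.0], [287.0, 207.0]]
0.058 0.111 [[369.0, 226.0], [287.0, 198.0]]
0.058 0.117 [[369.0, 217.0], [287.0, 188.0]]
1.8 [[280.0, 194.0], [219.0, 173.0]]
1.9 [[289.0, 190.0], [229.0, 169.0]]
2.0 [[298.0, 188.0], [238.0, 166.0]]
2.1 [[306.0, 187.0], [246.0, 166.0]]
```

Call:
{"name": "send_rows", "arguments": {
  "series": [
    {"delta_pos":[-0.05,0,0.65],"turn":0,"jaw":1},
    {"delta_pos":[-0.05,-0.1,1.35],"turn":0,"jaw":1},
    {"delta_pos":[-0.05,-0.15,2.1],"turn":0,"jaw":1},
    {"delta_pos":[-0.05,-0.15,2.6],"turn":0,"jaw":1},
    {"delta_pos":[-0.05,-0.15,2.9],"turn":0,"jaw":1},
    {"delta_pos":[-0.05,-0.15,2.9],"turn":0,"jaw":1}
  ]
}}

```text
clock: 11.47
tool_pos: [0.4849, 0.0319, 0.096]
eef_rot: [0.619, 0.785, -0.023, -0.017]
contact_force: [2.5, 4.9, 2.1]
opening: 0.108
```

```bash
python3 plan.py 35 1; python3 - <<'E'
from h import *
im=vision.snapshot("scene"); cv2.imwrite(f"pics/s10.png",cv2.resize(im[145:245,230:320],None,fx=6,fy=6,interpolation=cv2.INTER_CUBIC))
E
```

```text
mould [71.1 -0.3 96. ] F [2.5 4.9 2.1] open 9.5 t 11.4667
35 t 2.04 f -0.17 bar 54 87 TCP 71.5 96.8 [-0.03 -0.05 -0.08]
36 t 2.05 f -0.24 bar 53 80 TCP 71.3 89.4 [-0.03  0.01  0.66]
```

View pics/s10.png

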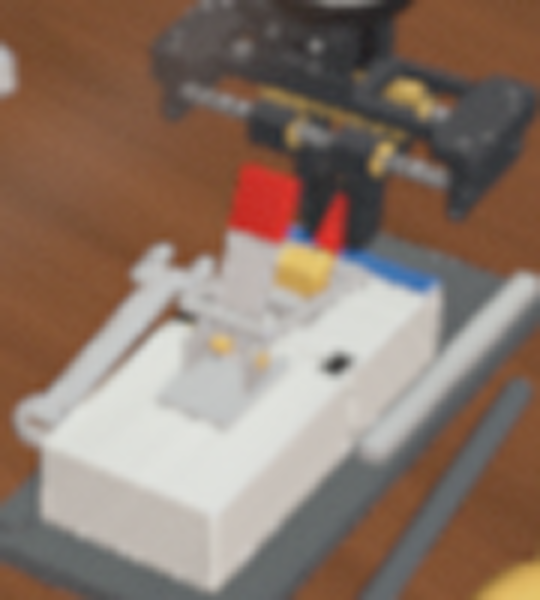

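Call:
{"name": "send_rows", "arguments": {
  "series": [
    {"delta_pos":[0,0,0.3],"turn":0,"jaw":1},
    {"delta_pos":[0,0,0.5],"turn":0,"jaw":1},
    {"delta_pos":[0,0,0.7],"turn":0,"jaw":1},
    {"delta_pos":[0,0,0.7],"turn":0,"jaw":1}
  ]
}}

```text
clock: 11.85
tool_pos: [0.485, 0.0319, 0.0924]
eef_rot: [0.619, 0.785, -0.023, -0.015]
contact_force: [-1.5, 3.8, 34.0]
opening: 0.107
```

```bash
python3 plan.py 36 0; python3 - <<'E'
from h import *
im=vision.snapshot("scene"); cv2.imwrite(f"pics/s11.png",cv2.resize(im[145:245,230:320],None,fx=6,fy=6,interpolation=cv2.INTER_CUBIC))
E
```

```text
mould [70.9 -0.3 92.4] F [-1.5  3.8 34. ] open 9.4 t 11.85
36 t 2.05 f -0.24 bar 53 80 TCP 71.3 89.4 [-0.03 -0.03  0.3 ]
```

View pics/s11.png

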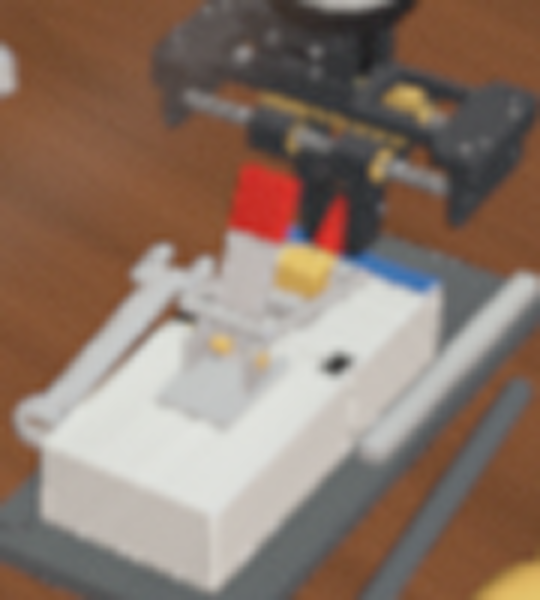

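Call:
{"name": "send_rows", "arguments": {
  "series": [
    {"delta_pos":[0,0,-0.25],"turn":0,"jaw":1},
    {"delta_pos":[0,0,-0.25],"turn":0,"jaw":0.6},
    {"delta_pos":[0,0,-0.25],"turn":0,"jaw":0.6},
    {"delta_pos":[0,0,-0.25],"turn":0,"jaw":0.6},
    {"delta_pos":[0,0,-0.25],"turn":0,"jaw":0.6}
  ]
}}

```text
clock: 12.32
tool_pos: [0.4831, 0.0285, 0.0912]
eef_rot: [0.62, 0.784, -0.026, -0.016]
contact_force: [0.8, -0.2, 0.2]
opening: 0.386
```

```bash
python3 go.py; python3 - <<'E'
from h import *
im=vision.snapshot("wrist"); cv2.imwrite(f"pics/w12.png",im)
E
```

```text
mould xyz [73.5  2.5 91.2] yaw err deg 359.89 F [ 0.8 -0.2  0.2] open 33.9 t 12.3167
```

View pics/w12.png

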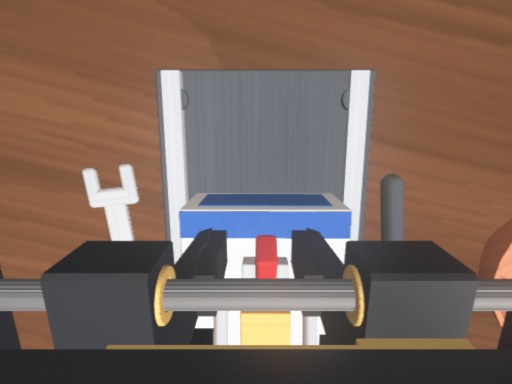

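Call:
{"name": "send_rows", "arguments": {
  "series": [
    {"delta_pos":[0,0,-2],"turn":0,"jaw":0.6},
    {"delta_pos":[0,0,-5],"turn":0,"jaw":0.6},
    {"delta_pos":[0,0,-8.5],"turn":0,"jaw":0.6},
    {"delta_pos":[0,0,-12],"turn":0,"jaw":1},
    {"delta_pos":[0,0,-15.5],"turn":0,"jaw":1},
    {"delta_pos":[0,1,-18],"turn":0,"jaw":1},
    {"delta_pos":[0.1,4,-19.5],"turn":0,"jaw":1},
    {"delta_pos":[0.2,7,-19.5],"turn":0,"jaw":1}
  ]
}}

```text
clock: 13.03
tool_pos: [0.5644, 0.0514, 0.2861]
eef_rot: [0.62, 0.784, -0.023, -0.014]
contact_force: [1.2, 0.1, 0.8]
opening: 0.047
```

Call:
{"name": "send_rows", "arguments": {
  "series": [
    {"delta_pos":[0,2.5,0],"turn":0,"jaw":1},
    {"delta_pos":[0,4.5,0],"turn":0,"jaw":1},
    {"delta_pos":[0,6,0],"turn":0,"jaw":1},
    {"delta_pos":[0,6,0],"turn":0,"jaw":1}
  ]
}}

```text
clock: 13.37
tool_pos: [0.6226, 0.0658, 0.2776]
eef_rot: [0.62, 0.784, -0.025, -0.016]
contact_force: [1.0, 0.6, 0.3]
opening: 0.005
```

```bash
python3 go.py; python3 - <<'E'
from h import *
P=vision.camera_params("wrist");np.savez("w13.npz",K=P["intrinsics"],E=P["extrinsics"])
im=vision.snapshot("wrist"); cv2.imwrite(f"pics/w13.png",cv2.resize(im,(800,600),interpolation=cv2.INTER_CUBIC))
im=vision.snapshot("scene"); cv2.imwrite(f"pics/s13.png",cv2.resize(im[145:245,230:320],None,fx=6,fy=6,interpolation=cv2.INTER_CUBIC))
E
```

```text
mould xyz [-70.8  -1.2 277.6] yaw err deg 359.88 F [1.  0.6 0.3] open 0.4 t 13.3667
```

View pics/w13.png

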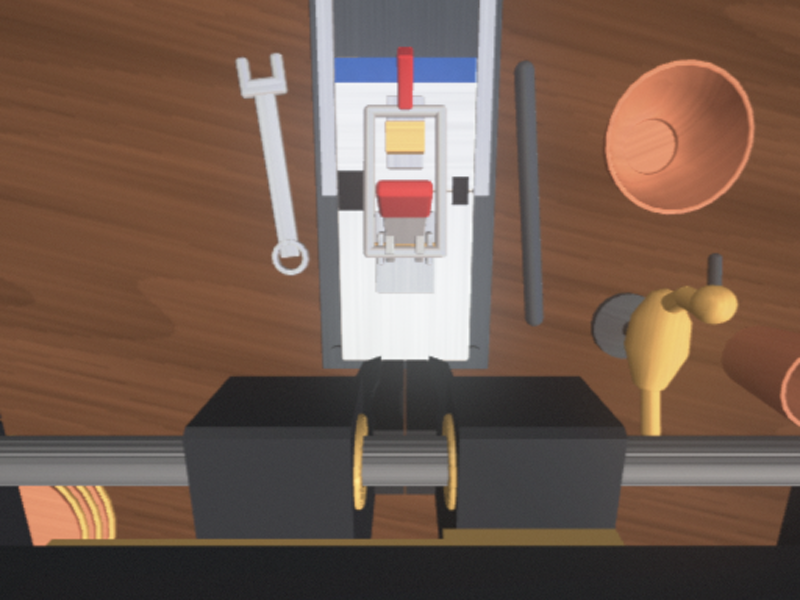

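View pics/s13.png

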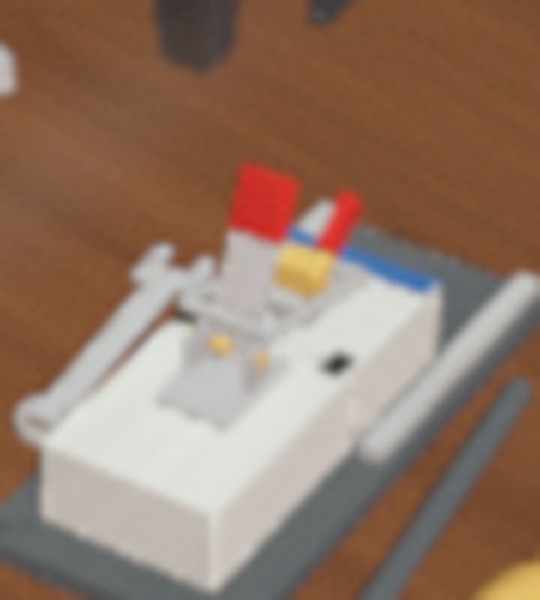

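```bash
python3 - <<'E'
from fit import *; from kin import *
p=np.load("mp.npy"); D=np.load("w13.npz"); P={"intrinsics":D["K"],"extrinsics":D["E"]}
c=lambda u,v:((u+.5)/1.5625-.5,(v+.5)/1.5625-.5)
print("bar",w2m(p,back("",c(405,109),.081,P)),"lip",w2m(p,back("",c(405,122),.094,P)))
pr=lambda xz:proj("",m2w(p,[xz[0],0,xz[1]]),P)[0]
for t in (1.9,2.0,2.1,2.2): print(t,(pr(grip(t,.09,.010))-c(405,181)).round(1),(pr(grip(t,.09,0))-c(405,195)).round(1))
E
python3 go.py 25,0,155 25,0,230
```

```text
bar [[ 0.05237355 -0.00016801  0.081     ]] lip [[ 0.04195851 -0.0002164   0.094     ]]
1.9 [-0.6  3.3] [-0.6  6.3]
2.0 [-0.6 -6.6] [-0.6 -4.3]
2.1 [ -0.6 -15.6] [ -0.6 -14.2]
2.2 [ -0.6 -23.6] [ -0.6 -23.2]
mould xyz [-68.3  -1.2 278. ] yaw err deg 359.93 F [-1.1  0.7 -0.3] open 0.5 t 13.4667
25,0,155 [-0.07 -8.56 12.85]
25,0,230 [-0.11 -9.02  5.36]
```

Call:
{"name": "send_rows", "arguments": {
  "series": [
    {"delta_pos":[-0.05,-3,0],"turn":0,"jaw":1},
    {"delta_pos":[-0.05,-6.5,0],"turn":0,"jaw":1},
    {"delta_pos":[-0.05,-9,2],"turn":0,"jaw":1},
    {"delta_pos":[-0.1,-9.1,5],"turn":0,"jaw":1},
    {"delta_pos":[-0.1,-8.9,8.5],"turn":0,"jaw":1},
    {"delta_pos":[-0.1,-8.7,11],"turn":0,"jaw":1},
    {"delta_pos":[-0.1,-8.6,12.2],"turn":0,"jaw":1},
    {"delta_pos":[-0.1,-8.6,12.2],"turn":0,"jaw":1}
  ]
}}

```text
clock: 14.13
tool_pos: [0.5285, 0.0413, 0.1603]
eef_rot: [0.619, 0.784, -0.027, -0.018]
contact_force: [-0.3, -0.4, -0.1]
opening: 0.001
```

```bash
cat > press.py <<'E'
from go import *
from kin import *
T=[1.94,1.57,1.4,1.25,1.1,1.0,.9,.8,.7,.6,.5,.4,.3,.2,.1,0]
s,R=here(); print("mould",(1000*w2m(p,s["tool_pos"])[0]).round(1),"F",s["contact_force"].round(1),"t",s["clock"])
for t in T:
    if t>1.6: C=np.array([grip(t,.09,.01)[0],.150])
    else: C=grip(t,np.interp(t,[0,.5,1.57],[.080,.074,.065]),.010)
    X=np.array([C[0]+.009,0,C[1]+.011]); print(t,(X*1000).round(1),delta(X).round(2))
E
python3 press.py
```

```text
mould [ 26.4   0.7 160.3] F [-0.3 -0.4 -0.1] t 14.1333
1.94 [ 10.8   0.  161. ] [ 0.07  1.55 -0.17]
1.57 [-21.1   0.  161. ] [ 0.07  4.73 -0.38]
1.4 [-32.4   0.  163.2] [ 0.07  5.85 -0.66]
1.25 [-42.9   0.  163.4] [ 0.07  6.89 -0.75]
1.1 [-53.4   0.  162. ] [ 0.07  7.95 -0.68]
1.0 [-60.3   0.  160.1] [ 0.08  8.65 -0.54]
0.9 [-67.1   0.  157.5] [ 0.08  9.34 -0.32]
0.8 [-73.6   0.  154.2] [ 0.08 10.02 -0.04]
0.7 [-79.9   0.  150.2] [ 0.08 10.67  0.32]
0.6 [-85.7   0.  145.6] [ 0.09 11.28  0.75]
0.5 [-91.1   0.  140.3] [ 0.09 11.86  1.25]
0.4 [-96.4   0.  134.5] [ 0.09 12.41  1.79]
0.3 [-101.     0.   128.1] [ 0.1  12.92  2.39]
0.2 [-105.1    0.   121.2] [ 0.1  13.37  3.06]
0.1 [-108.4    0.   113.8] [ 0.11 13.75  3.77]
0 [-111.    0.  106.] [ 0.11 14.06  4.54]
```

Call:
{"name": "send_rows", "arguments": {
  "series": [
    {"delta_pos":[0.1,0.8,-0.1],"turn":0,"jaw":1},
    {"delta_pos":[0.1,1.5,-0.15],"turn":0,"jaw":1},
    {"delta_pos":[0.1,2.3,-0.2],"turn":0,"jaw":1},
    {"delta_pos":[0.1,3.1,-0.3],"turn":0,"jaw":1},
    {"delta_pos":[0.1,3.9,-0.35],"turn":0,"jaw":1},
    {"delta_pos":[0.1,4.7,-0.4],"turn":0,"jaw":1},
    {"delta_pos":[0.1,5.3,-0.55],"turn":0,"jaw":1},
    {"delta_pos":[0.1,5.9,-0.65],"turn":0,"jaw":1}
  ]
}}

```text
clock: 14.8
tool_pos: [0.5888, 0.0572, 0.1651]
eef_rot: [0.62, 0.784, -0.025, -0.016]
contact_force: [-1.6, -0.4, -1.4]
opening: 0.008
```

```bash
python3 press.py; python3 - <<'E'
from h import *
im=vision.snapshot("scene"); cv2.imwrite(f"pics/s14.png",cv2.resize(im[145:245,230:320],None,fx=6,fy=6,interpolation=cv2.INTER_CUBIC))
im=vision.snapshot("wrist"); cv2.imwrite(f"pics/w14.png",im)
E
```

```text
mould [-35.9  -0.7 165.1] F [-1.6 -0.4 -1.4] t 14.8
1.94 [ 10.8   0.  161. ] [-0.08 -4.64  0.69]
1.57 [-21.1   0.  161. ] [-0.07 -1.46  0.5 ]
1.4 [-32.4   0.  163.2] [-0.07 -0.34  0.22]
1.25 [-42.9   0.  163.4] [-0.07  0.7   0.13]
1.1 [-53.4   0.  162. ] [-0.07  1.76  0.21]
1.0 [-60.3   0.  160.1] [-0.07  2.46  0.36]
0.9 [-67.1   0.  157.5] [-0.07  3.15  0.57]
0.8 [-73.6   0.  154.2] [-0.06  3.83  0.87]
0.7 [-79.9   0.  150.2] [-0.06  4.47  1.23]
0.6 [-85.7   0.  145.6] [-0.06  5.09  1.66]
0.5 [-91.1   0.  140.3] [-0.05  5.66  2.16]
0.4 [-96.4   0.  134.5] [-0.05  6.21  2.7 ]
0.3 [-101.     0.   128.1] [-0.05  6.72  3.31]
0.2 [-105.1    0.   121.2] [-0.04  7.16  3.98]
0.1 [-108.4    0.   113.8] [-0.04  7.54  4.7 ]
0 [-111.    0.  106.] [-0.03  7.84  5.46]
```

View pics/s14.png

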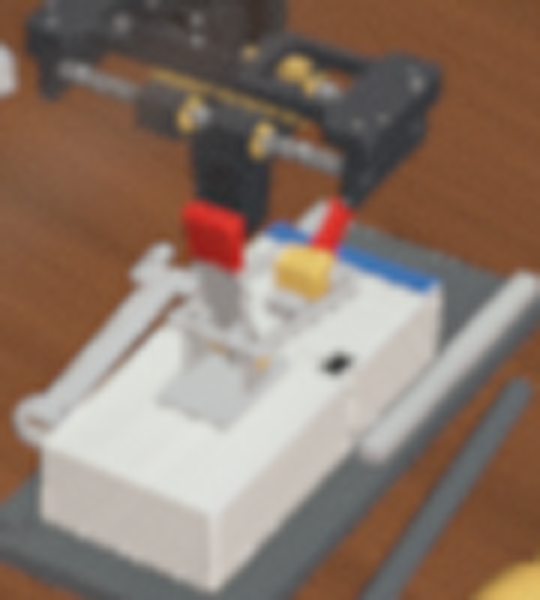

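View pics/w14.png

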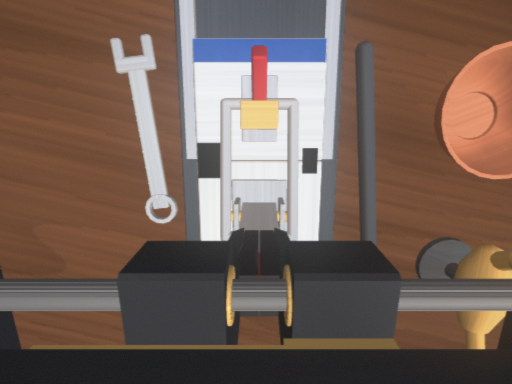

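Call:
{"name": "send_rows", "arguments": {
  "series": [
    {"delta_pos":[-0.05,0.7,0.1],"turn":0,"jaw":1},
    {"delta_pos":[-0.05,1.3,0.15],"turn":0,"jaw":1},
    {"delta_pos":[-0.05,1.9,0.25],"turn":0,"jaw":1},
    {"delta_pos":[-0.05,2.45,0.35],"turn":0,"jaw":1},
    {"delta_pos":[-0.05,3.15,0.6],"turn":0,"jaw":1},
    {"delta_pos":[-0.05,3.8,0.9],"turn":0,"jaw":1},
    {"delta_pos":[-0.05,4.45,1.25],"turn":0,"jaw":1}
  ]
}}

```text
clock: 15.48
tool_pos: [0.6315, 0.0665, 0.1498]
eef_rot: [0.62, 0.784, -0.025, -0.016]
contact_force: [-3.4, -0.6, 0.5]
opening: 0.001
```

```bash
python3 press.py; python3 - <<'E'
from h import *
im=vision.snapshot("scene"); cv2.imwrite(f"pics/s15.png",cv2.resize(im[145:245,230:320],None,fx=6,fy=6,interpolation=cv2.INTER_CUBIC))
E
```

```text
mould [-7.960e+01  1.000e-01  1.498e+02] F [-3.4 -0.6  0.5] t 15.4833
1.94 [ 10.8   0.  161. ] [-0.01 -9.09 -0.59]
1.57 [-21.1   0.  161. ] [-0.   -5.91 -0.78]
1.4 [-32.4   0.  163.2] [-0.   -4.79 -1.06]
1.25 [-42.9   0.  163.4] [ 0.   -3.75 -1.14]
1.1 [-53.4   0.  162. ] [ 0.   -2.69 -1.06]
1.0 [-60.3   0.  160.1] [ 0.   -1.99 -0.92]
0.9 [-67.1   0.  157.5] [ 0.01 -1.3  -0.7 ]
0.8 [-73.6   0.  154.2] [ 0.01 -0.62 -0.41]
0.7 [-79.9   0.  150.2] [ 0.01  0.03 -0.05]
0.6 [-85.7   0.  145.6] [0.02 0.64 0.39]
0.5 [-91.1   0.  140.3] [0.02 1.21 0.88]
0.4 [-96.4   0.  134.5] [0.02 1.76 1.43]
0.3 [-101.     0.   128.1] [0.03 2.27 2.04]
0.2 [-105.1    0.   121.2] [0.03 2.71 2.7 ]
0.1 [-108.4    0.   113.8] [0.04 3.09 3.42]
0 [-111.    0.  106.] [0.04 3.39 4.19]
```

View pics/s15.png

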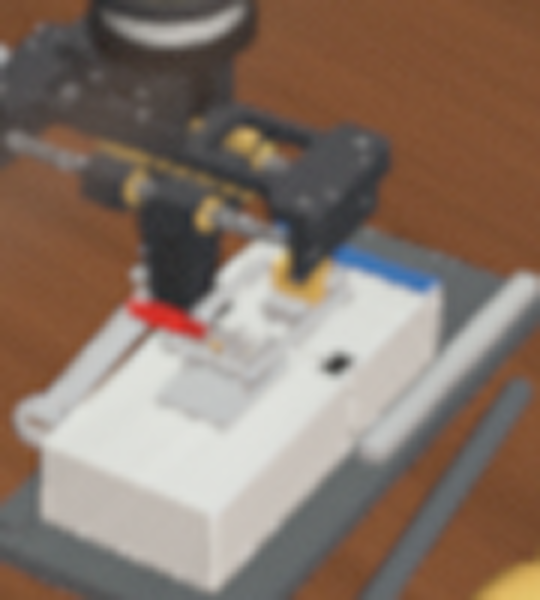

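Call:
{"name": "send_rows", "arguments": {
  "series": [
    {"delta_pos":[0,0.65,0.4],"turn":0,"jaw":1},
    {"delta_pos":[0,1.2,0.9],"turn":0,"jaw":1},
    {"delta_pos":[0,1.75,1.45],"turn":0,"jaw":1},
    {"delta_pos":[0,2.25,2.05],"turn":0,"jaw":1},
    {"delta_pos":[0,2.7,2.7],"turn":0,"jaw":1},
    {"delta_pos":[0,3.0,3.4],"turn":0,"jaw":1},
    {"delta_pos":[0,3.1,4.2],"turn":0,"jaw":1},
    {"delta_pos":[0,3.1,4.3],"turn":0,"jaw":1}
  ]
}}

```text
clock: 16.2
tool_pos: [0.6597, 0.0735, 0.1065]
eef_rot: [0.62, 0.784, -0.024, -0.015]
contact_force: [-1.4, -0.8, 10.3]
opening: 0.008
```

```bash
python3 press.py|sed -n '1p;17p'; python3 - <<'E'
from h import *
im=vision.snapshot("scene"); cv2.imwrite(f"pics/s16.png",cv2.resize(im[145:245,230:320],None,fx=6,fy=6,interpolation=cv2.INTER_CUBIC))
E
```

```text
mould [-1.087e+02 -1.000e-01  1.065e+02] F [-1.4 -0.8 10.3] t 16.2
0 [-111.    0.  106.] [-0.01  0.24  0.04]
```

View pics/s16.png

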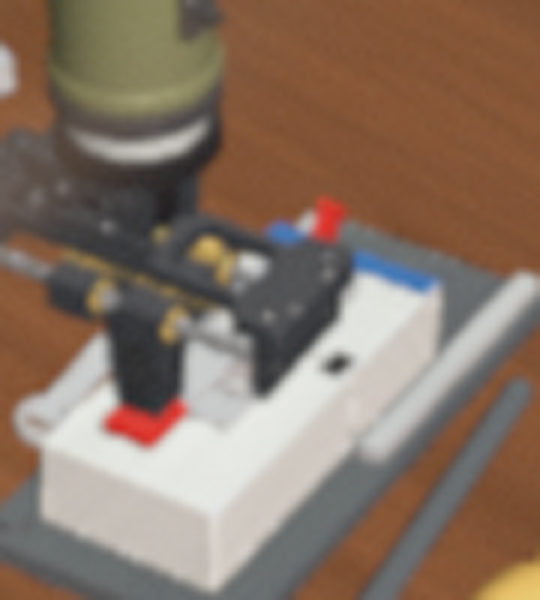

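Lever flat with 10 N against its stop. A touch more, then retreat upwards and look.

Call:
{"name": "send_rows", "arguments": {
  "series": [
    {"delta_pos":[0,0,0.1],"turn":0,"jaw":1},
    {"delta_pos":[0,0,0.15],"turn":0,"jaw":1},
    {"delta_pos":[0,0,-1],"turn":0,"jaw":1},
    {"delta_pos":[0,0,-4],"turn":0,"jaw":1},
    {"delta_pos":[0,0,-7.5],"turn":0,"jaw":1},
    {"delta_pos":[0,0,-11],"turn":0,"jaw":1},
    {"delta_pos":[0,0,-14.5],"turn":0,"jaw":1},
    {"delta_pos":[0,0,-16],"turn":0,"jaw":1}
  ]
}}

```text
clock: 16.92
tool_pos: [0.6694, 0.0772, 0.2703]
eef_rot: [0.62, 0.784, -0.021, -0.014]
contact_force: [-0.3, 0.6, -0.7]
opening: 0.005
```

```bash
python3 go.py; python3 - <<'E'
from h import *
P=vision.camera_params("wrist");np.savez("w17.npz",K=P["intrinsics"],E=P["extrinsics"])
im=vision.snapshot("wrist"); cv2.imwrite(f"pics/w17.png",cv2.resize(im,(800,600),interpolation=cv2.INTER_CUBIC))
im=vision.snapshot("scene"); cv2.imwrite(f"pics/s17.png",cv2.resize(im[145:245,230:320],None,fx=6,fy=6,interpolation=cv2.INTER_CUBIC))
E
```

```text
mould xyz [-119.    -1.5  270.3] yaw err deg 359.92 F [-0.3  0.6 -0.7] open 0.5 t 16.9167
```

View pics/w17.png

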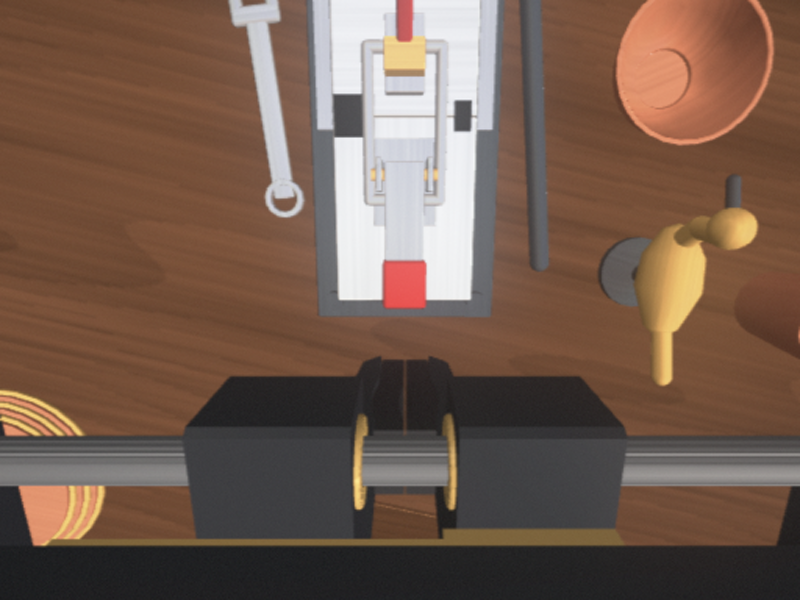

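View pics/s17.png

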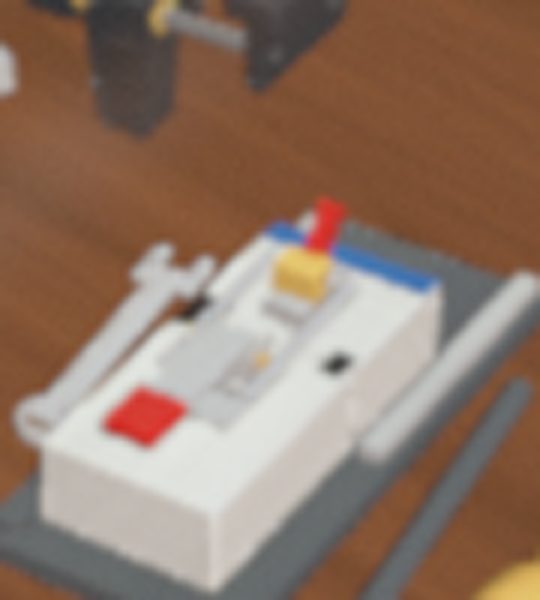

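```bash
python3 - <<'E'
from fit import *; from kin import *
p=np.load("mp.npy"); D=np.load("w17.npz"); P={"intrinsics":D["K"],"extrinsics":D["E"]}
c=lambda u,v:((u+.5)/1.5625-.5,(v+.5)/1.5625-.5)
pr=lambda xz:proj("",m2w(p,[xz[0],0,xz[1]]),P)[0][1].round(1)
for t in (0,.1,.2): print(t,pr(grip(t,.056))-c(0,261)[1],pr(grip(t,.09))-c(0,307)[1])
print("bar at", w2m(p,back("",c(372,46),.081,P)), w2m(p,back("",c(405,116),.065,P)))
vision.snapshot("top"); cv2.imwrite("pics/t17.png",vision.snapshot("top"))
E
```

```text
0 -1.0600000000000023 1.0999999999999943
0.1 -1.660000000000025 1.6999999999999886
0.2 -2.8600000000000136 1.299999999999983
bar at [[0.03896435 0.02062815 0.081     ]] [[-0.00040174 -0.00036288  0.065     ]]
```

View pics/t17.png

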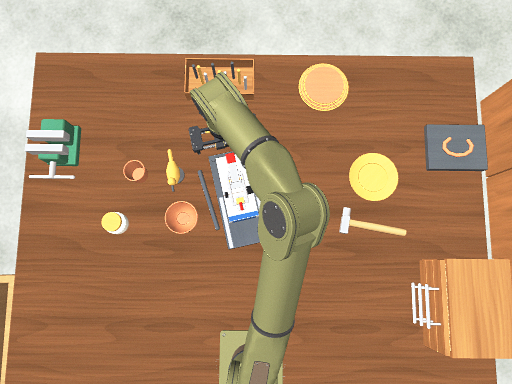

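```bash
python3 -c "
from plant import order; print(order.finish_job())"
```

```text
the job is handed in; nothing more can be done
None
```

The mould is closed and latched, and the job was handed in at about 17 s of the 70 s allowed.

1. **Slide:** I pushed the loose half home; it stopped moving at about 17 N.
2. **Loop:** I swung the loop over by its red tab, which lifted the lever with it. I then lowered the bar onto the foot, about 11 mm past the keeper seat.
3. **Lever:** I pressed the lever over centre and down flat; it met its stop at about 10 N.

**Last checks, with the arm clear:**
- **Parting line:** it reads within 0.5 mm of closed.
- **Bar:** it sits under the keeper lip at x ≈ 39 mm, which matches the latched geometry (38.7 mm).
- **Lever:** the picture fits an angle of 0 best, to about 1 pixel.
- **Contact:** the gripper touches nothing.
- **Other objects:** the spanner, rod, bird, bowl and the rest look unmoved. I only compared the pictures by eye.

**What went less well:**
- **Tilt:** while going down behind the loose half, the arm reached its inner limit and the tool tilted about 3°. The tilt stayed for the rest of the job, but it was about the jaw axis and did no harm.
- **Bar force:** the wrist force reached about 34 N as the bar met the foot, well under the 120 N wrist limit.

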